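# Load a foam blank into the desktop mill through its sprung dust flap

### The arm

A 6-joint arm with a two-finger parallel gripper is mounted at the origin on the work surface. World frame = base frame: x ahead of the robot, y to its left, z up, the work surface at z = 0. Lengths are in m, angles in rad, forces in N, time in s.
With the tool pointing down it reaches from about 0.35 to 0.975 m from the base axis. Payload 4.9 kg.
Tool frame: the origin (TCP) lies on the mounting face of the last link; the fingertips stand 173 mm ahead of it and the grasp point (between the pads) lies 155 mm ahead of it; x points along the fingers, z is the direction in which the jaws open and shut, and the axes are right-handed (so a half turn about x gives the same grasp; the last joint's range is limited). The gripper opens to 85 mm and grips with 20 to 120 N. Pads are 22 mm wide; open, the fingers measure 114 mm over their backs; the gripper's body (76 mm by 85 mm) begins 54 mm behind the grasp point. The pads swing forward as they close: fully open they stand 13 mm farther back than shut.
Start: joints at [-1.347, 0.053, 1.613, -0, 1.476, -0.119], TCP at [0.21, -0.589, 0.405] pointing down, gripper open.
Joint ranges: [-3.01, 3.01], [-1.01, 2.22], [0.06, 2.58], [-1.02, 4.17], [0.09, 2.62], [-3.14, 3.14]. Speed limits (rad/s): [2.57, 2.57, 3.14, 3.14, 3.14, 3.14].

### API

Orientations are given as a rotation vector (axis times angle).
In Python, from station import get_obs, get_image, get_calibration, finish_job, look_for, masks_of, tip_of gives the robot as it stands.
- The arm moves only by the tool carry_out, never from a script. Its argument "increments" is a list of rows, each a list of 3 entries, a list of its own where there are three numbers: the turn, a rotation vector about the world's x, y, z in units of 0.1 rad (1.0 is 0.1 rad), then the shift along the world's x, y, z in units of 20 mm (1.0 is 20 mm), then the opening, from 0 (shut) to 1 (fully open). A call has 1 to 8 rows; each row shifts and turns the pose as measured when the row begins; what a row does not reach is not made up. A row lasts 1/10 s, in which the tool goes at most 50 mm and 8.59 degrees, less where a joint would pass 70% of its speed; a pose out of reach is approached as far as the arm can. A call with a number of a shift or a turn outside -1 to 1 is refused whole. A call with a gripper value outside its range is refused whole. The fingers move at their own pace and stop on an object; "squeeze" is the grip in N (left out, the last holds). Time passes only in rows, so rows that do not move let the fingers close. It gives the time, the measured TCP pose, the force and the opening at its end, in the units of the state.
- get_obs(): the state, without advancing time (a new reading comes with each control period).
- get_image(name): name is "side" or "top"; returns (picture, depth): 480x640x3 uint8, blue, green, red; 480x640 float32, m along the optical axis (not along the pixel's ray), 0 where there is no reading.
- get_calibration(name): a dict with "fx", "fy", "cx", "cy" (pixels), "position" and "orientation" of the camera in the world. Camera axes: x right, y down, z forward; pixel columns grow to the right and rows downward; lengths in m; the calibration is good to about 2 mm. A picture is of the moment at which its call begins. get_calibration takes no time and is no camera call.
- finish_job(): hands the job in, once; it reports no verdict.
Trained networks look in the newest picture that a camera, given by its name, has taken for a name from the list of things; names that differ only in an ending like _2 or _b are one class to them, and where a whole thing is asked for, a point or a joint stands for the part that bears it (a point fixed in the world has none). Each returns a list of dicts, best first, with "p" (0 to 1); they miss things now and then, are a little off and sometimes report something else, mostly with a low value. They report only what shows in the picture. A call takes as long as a camera call. They do not tell look-alikes from the thing itself.
- look_for(camera, query): "centre" ([column, row] in pixels, amid what is visible of it).
- masks_of(camera, query): "region" (480x640 bool, what is visible of it) and "centre" ([column, row] in pixels, amid what is visible of it).
- tip_of(camera, query): "centre" ([column, row] in pixels: a listed point, or the origin of a listed thing).
The state is a dict: "t": time; "q": joint angles; "dq": joint speeds; "effort": joint torques, N m; "tool_pos": TCP position; "tool_rot": TCP orientation; "contact_force": force on the tool from outside, world axes, zero at the start; "wrist_torque": the same for the moment, N m; "opening": finger opening in m.
Only numpy, scipy, OpenCV 4.12 (cv2) and the standard library are available. Lean on these libraries where they do the work, as an engineer would, in place of code of your own. Each camera call takes 0.05 s, during which the arm holds its last target.

### The job

Pick up the orange foam blank and lay it flat and lengthwise in the mill's open infeed lane, between the pusher and the red sprung flap, and let go of it. Then drive it right through the flap with the mill's blue-gripped pusher until it bears firmly on the cushioned stop hidden inside, whose set depth you must feel for, pressing gently enough not to dent the foam (never over 20 N on the stop). Finally draw the pusher back out so that the flap shuts behind the blank and leave the blank home on the stop, without disturbing the other things on the table.

Things in the scene. Friction and masses are not known exactly. Their poses are not given: they have to be found in the camera images.
- blank: Orange block of tooling foam, 90 x 44 x 40 mm (length x, width y, height z), about 90 g. Starts lying on a 2 mm thick green cutting mat, with its height upright. Origin: centre of the underside; x axis along the 90 mm length. Either end may go first.
- mill: Desktop foam mill with a straight open infeed lane, fixed to the table. Origin: on the table top, on the lane's centre line, at the tunnel mouth. x runs along the lane into the machine, y across, z up. Open lane x = -300 to 0 mm: floor 10 mm above the table, 51 mm wide between side walls 10 mm thick whose tops are 20 mm above the table. White housing, 320 wide, 300 high, at x = 220 to 480.
- lane_spot (a point): The place to lay the blank: on the lane floor on the centre line, 65 mm before the tunnel mouth (the blank's origin belongs about here; 10 mm either way along the lane is fine). Axes as those of mill.
- flap (a joint): Red sprung flap, 48 x 48 mm, hung by its top edge 4 mm inside the mouth, 61 mm above the table; rad, 0 shut (upright), grows as it swings inward, at most 1.5. Opens inward only; a spring shuts it. Pushing a blank through takes about 6 to 8 N at first, then it drags by 1 to 3 N. It can shut only when the blank's rear end is over 52 mm inside the mouth and the pusher is out (travel under 0.135).
- flap_edge (a point): Middle of the flap's free lower edge.
- pusher (a joint): The pusher's travel in m, 0 fully drawn back, 0.26 at the end; grows towards the machine; starts at 0 to 0.02. The front face of its head (black, flat, 44 mm wide, 12 to 46 mm above the table) is at x = -0.145 + travel in the frame of mill. It slides with about 1 N of friction and stays where it is left.
- pusher_grip (a point): Middle of the pusher's upright blue grip post, 125 mm behind the head's front face, on the lane's centre line, 76 mm above the table. The post measures 16 mm along the lane, 24 mm across, and is free from 46 to 107 mm above the table. Can be gripped across the lane from above. Axes as mill.
- stop_rail: Rail inside the tunnel with the cushioned stop; origin and axes are those of mill and do not tell the stop's place: its face is clamped 145 to 180 mm inside the mouth, different each time, out of sight. The cushion gives 1.2 N per mm (plus 1 N per 10 mm/s of speed) for 12 mm, then is rigid. Press the blank on it with 6 to 15 N for half a second; over 20 N dents the foam.
- blank_grey: Grey foam blank of the same size, beside the orange one; leave alone. Origin: on the underside, at the middle of the thing.
- blank_yellow: Yellow foam blank of the same size; leave alone. Origin: on the underside, at the middle of the thing.
- tape: Roll of yellow tape, 90 mm across, 45 mm high; leave alone. Origin: on the underside, at the middle of the thing.
- scissors: Scissors with black handles, lying on the table, about 150 mm long; leave alone. Origin: on the table, near the pivot.
- cutter: Black and yellow snap-off cutter, 150 mm long; leave alone. Origin: on the underside, at the middle of the thing.
- foam_model: Small orange foam model on a base, about 80 mm high; leave alone. Origin: on the underside, at the middle of the thing.
- pen_cup: Blue cup, 95 mm high; leave alone. Origin: on the underside, at the middle of the thing.
- mouth (a point): Middle of the tunnel mouth on the lane floor, axes as mill. The tunnel runs from here 220 mm in to the white housing: inside 51 mm wide and 52 mm high, outside 75 mm wide and 72 mm above the table; its roof is clear for the first 105 mm, then grey.
- stop_rail_mid (a point): Middle of that rail, 200 mm inside the mouth, behind the stop. When the pusher is drawn back, the cushion eases the blank back some mm and goes on touching it.
Mind the look-alikes: they are no part of the job. Leave any purple look-alike of the blank alone.

How it is judged:
By the outcome, as a careful person would: the job done as asked, in the order asked, and still so for the second after the job is handed in, with the robot touching nothing.
It also fails if it takes over 64 s, if anything falls off the work surface, if the arm or the gripper's body presses on something with over 40 N, if the wrist force passes 120 N, or if a joint passes its speed limit or range.

## Working session

There is one attempt and no reset: what is moved stays moved. The work goes in short steps, Python scripts to look and compute and a tool call to move; the robot and the scene stay as the last step left them, time stands still between calls to the robot, and variables do not carry over. Pictures are saved under pics/ and viewed, and the job is handed in when it is done.

Besides the shell and the picture viewer there is one more tool, called after ">>>" by a JSON object that holds its "name" and its "arguments", one argument or row to a line. carry_out: Moves the arm, as the interface text tells. Shifts and turns lie within -1 to 1; 1 stands for 20 mm of shift or 0.1 rad of turn. Its arguments: {"type":"object","properties":{"increments":{"type":"array","items":{"type":"array"}},"squeeze":{"type":"number"}},"required":["increments"]}

```bash
mkdir -p pics; ls; cat > h.py <<'E'
import numpy as np, cv2
from station import *
from scipy.spatial.transform import Rotation as R
def cal(n):
    c=get_calibration(n); o=np.array(c['orientation'],float)
    Rm=o if o.shape==(3,3) else (R.from_rotvec(o).as_matrix() if o.size==3 else R.from_quat(o).as_matrix())
    return c,Rm,np.array(c['position'])
def ray(n,uv):
    c,Rm,p=cal(n); d=np.array([(uv[0]-c['cx'])/c['fx'],(uv[1]-c['cy'])/c['fy'],1.0]); return p,Rm@d
def at_depth(n,uv,z):
    p,d=ray(n,uv); return p+d*z
def at_z(n,uv,z):
    p,d=ray(n,uv); return p+d*(z-p[2])/d[2]
def proj(n,P):
    c,Rm,p=cal(n); q=Rm.T@(np.array(P)-p); return np.array([c['fx']*q[0]/q[2]+c['cx'],c['fy']*q[1]/q[2]+c['cy']])
def cloud(n,depth):
    c,Rm,p=cal(n); v,u=np.mgrid[:480,:640]; d=np.stack([(u-c['cx'])/c['fx'],(v-c['cy'])/c['fy'],np.ones_like(u,float)],-1)
    P=p+(d*depth[...,None])@Rm.T; P[depth==0]=np.nan; return P
E
python3 - <<'E'
from h import *
for n in ('top','side'):
    print(get_calibration(n)); im,d=get_image(n); cv2.imwrite(f'pics/{n}0.png',im); np.save(f'{n}0.npy',d)
o=get_obs(); print(o)
E
```

```text
pics
{'fx': 487.8746863121842, 'fy': 487.8746863121842, 'cx': 329.6726333248661, 'cy': 237.06226143770823, 'position': array([0.40726257, 0.11611065, 1.33610228]), 'orientation': array([-2.15324042,  2.17628445, -0.14943252])}
{'fx': 444.859586169602, 'fy': 444.859586169602, 'cx': 318.75229243047954, 'cy': 234.71053817755757, 'position': array([0.06148919, 0.59543486, 0.8795797 ]), 'orientation': array([-1.04348087,  2.52103444, -0.90779596])}
{'t': 0.1, 'q': array([-1.34701842e+00,  5.32629384e-02,  1.61417324e+00,  2.04797561e-05,
        1.47602041e+00, -1.18975294e-01]), 'dq': array([ 6.11009571e-04, -2.02588296e-05, -3.36021072e-03,  2.36816777e-04,
       -2.60961539e-05,  8.00902714e-04]), 'effort': array([ 1.09825349e-03, -3.94902384e+01, -3.71363640e+01, -1.05337549e-04,
        3.93632508e-03, -1.78955014e-05]), 'tool_pos': array([ 0.21001093, -0.5883893 ,  0.40359308]), 'tool_rot': array([ 0.95434755,  1.35348508, -0.95225896]), 'contact_force': array([-0.13829919,  0.39003306,  0.47288554]), 'wrist_torque': array([ 0.01112252, -0.05164803,  0.02865272]), 'opening': 0.08578079180164956}
```

View pics/top0.png

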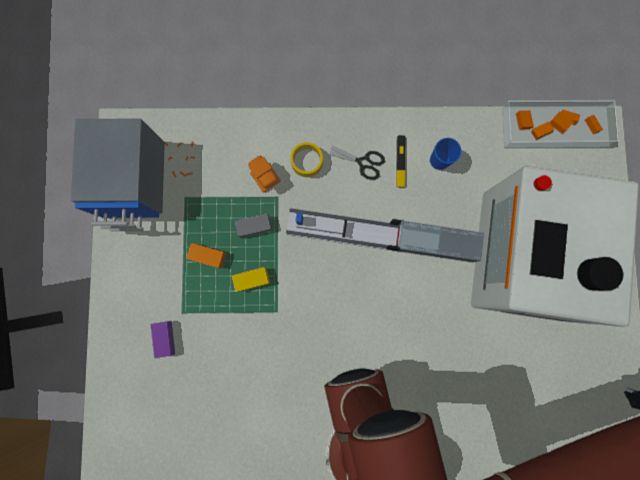

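View pics/side0.png

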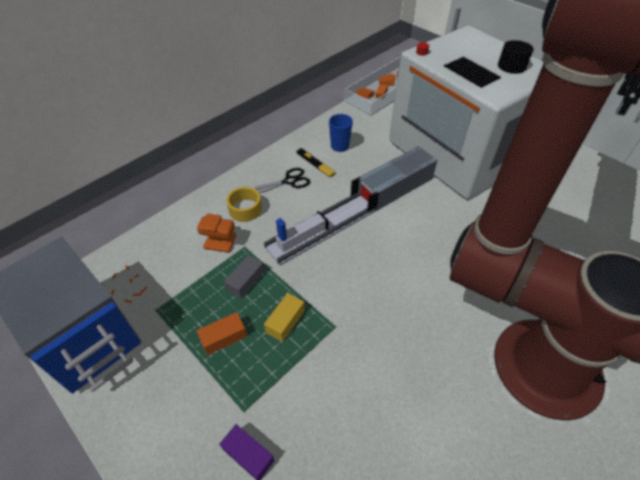

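The top view shows the orange block on the mat at (206,256), with the grey blank at (252,226) and the yellow at (251,279). The purple look-alike is off the mat at (163,339). The foam model, at (263,174), is orange too but has steps and stands on a base. The lane runs from (290,222) to the mouth at about (398,234), with the blue grip at (299,218). In the side view the orange block is at (221,333).

Next I'll measure and take an enlarged crop to confirm.

```bash
cat > m.py <<'E'
from h import *
D={}
for n in ('top','side'):
    im,d=get_image(n); D[n]=(im,d,cloud(n,d))
for q in ('blank','blank_grey','mill','pusher','flap'):
    for n in ('top','side'):
        r=masks_of(n,q)
        for k in r[:3]:
            m=k['region']; P=D[n][2][m]; P=P[~np.isnan(P[:,0])]
            zt=np.percentile(P[:,2],95); T=P[np.abs(P[:,2]-zt)<0.006][:, :2].astype(np.float32)
            print(q,n,round(k['p'],2),np.round(k['centre']),'z',np.round(np.percentile(P[:,2],[2,50,95]),3),cv2.minAreaRect(T) if len(T)>5 else '')
for q in ('lane_spot','mouth','pusher_grip','flap_edge','mill','blank','stop_rail_mid'):
    for n in ('top','side'):
        print(q,n,[(round(k['p'],2),np.round(k['centre'],1)) for k in tip_of(n,q)[:2]])
im=D['top'][0]; a=cv2.resize(im[190:300,160:290],None,fx=4,fy=4,interpolation=cv2.INTER_CUBIC); cv2.imwrite('pics/c1.png',a)
a=cv2.resize(im[195:270,270:490],None,fx=3.6,fy=3.6,interpolation=cv2.INTER_CUBIC); cv2.imwrite('pics/c2.png',a)
E
python3 m.py
```

```text
blank top 0.88 [205. 259.] z [0.018 0.04  0.044] ((0.5216372013092041, 0.4289418160915375), (0.09009252488613129, 0.043531548231840134), 73.51687622070312)
blank top 0.64 [162. 338.] z [0.006 0.038 0.043] ((0.30318939685821533, 0.5392728447914124), (0.08952376246452332, 0.04600301384925842), 8.242325782775879)
blank side 0.71 [221. 332.] z [0.    0.04  0.043] ((0.5238897800445557, 0.43201786279678345), (0.08927220851182938, 0.04709464684128761), 74.33904266357422)
blank side 0.63 [246. 450.] z [0.01  0.039 0.042] ((0.3046000003814697, 0.5420941710472107), (0.09031172841787338, 0.0439961738884449), 8.31952953338623)
blank_grey top 0.78 [252. 228.] z [0.015 0.04  0.045] ((0.6022496223449707, 0.3028964698314667), (0.044001106172800064, 0.08946358412504196), 11.932368278503418)
blank_grey side 0.74 [243. 275.] z [0.002 0.04  0.043] ((0.6047013401985168, 0.3061085641384125), (0.04556755721569061, 0.0905153900384903), 12.229510307312012)
blank_grey side 0.57 [445. 125.] z [0.006 0.188 0.306] ((0.5147801637649536, -0.4238453507423401), (0.24694524705410004, 0.3067663013935089), 80.904510498
[... 1040 characters left out ...]
e [(0.7, array([222.6, 339.8])), (0.63, array([348.1, 210.7]))]
mouth top [(0.74, array([396.2, 239.1])), (0.52, array([372.1, 235.7]))]
mouth side [(0.84, array([363. , 197.5]))]
pusher_grip top [(0.91, array([298.2, 218.9]))]
pusher_grip side [(0.69, array([277.7, 230. ]))]
flap_edge top [(0.38, array([398.1, 237.5]))]
flap_edge side [(0.58, array([364.3, 201.2]))]
mill top [(0.9, array([395.6, 239.1]))]
mill side [(0.68, array([365.5, 201. ])), (0.19, array([242.5, 277.7]))]
blank top [(0.84, array([205.4, 259.4])), (0.56, array([163.4, 336.7]))]
blank side [(0.7, array([221.6, 336.8])), (0.58, array([250.3, 451.7]))]
stop_rail_mid top []
stop_rail_mid side [(0.32, array([218.8, 244. ]))]
```

```bash
sleep 1
```

```text
(no output)
```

View pics/c1.png

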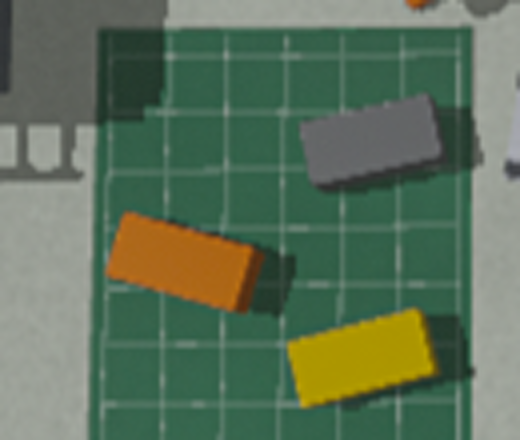

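View pics/c2.png

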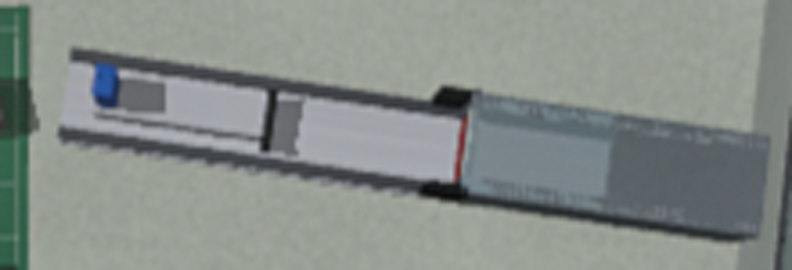

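```bash
cat > m2.py <<'E'
from h import *
dt=np.load('top0.npy'); ds=np.load('side0.npy')
for n,d in (('top',dt),('side',ds)):
    P=cloud(n,d)
    im=cv2.imread(f'pics/{n}0.png')
    # tunnel roof
    m=(P[...,2]>0.062)&(P[...,2]<0.08)&(P[...,0]>0.5)&(P[...,0]<0.63)&(P[...,1]<-0.02)&(P[...,1]>-0.31)
    T=P[m][:,:2].astype(np.float32); r=cv2.minAreaRect(T); print(n,'roof',r, np.median(P[m][:,2]))
    l=cv2.fitLine(T,cv2.DIST_HUBER,0,.01,.01).ravel(); print(' line',l,np.degrees(np.arctan2(l[1],l[0])))
    # side walls + lane from y -0.08..0.23, z>0.015
    m=(P[...,2]>0.006)&(P[...,2]<0.028)&(P[...,0]>0.53)&(P[...,0]<0.66)&(P[...,1]<0.22)&(P[...,1]>-0.06)
    T=P[m][:,:2].astype(np.float32); r=cv2.minAreaRect(T); print(n,'lane',r,T.shape)
    l=cv2.fitLine(T,cv2.DIST_HUBER,0,.01,.01).ravel(); print(' line',l,np.degrees(np.arctan2(l[1],l[0])))
    b=im.astype(int); m=(b[...,0]>b[...,2]+40)&(b[...,0]>b[...,1]+30)&(P[...,0]>0.55)&(P[...,0]<0.68)&(P[...,1]>0.1)&(P[...,1]<0.25)&(P[...,2]>0.05)
    Q=P[m]; t=Q[Q[:,2]>np.percentile(Q[:,2],90)-0.006]; print(' grip',len(Q),np.nanmin(Q,0),np.nanmax(Q,0), 'top rect',cv2.minAreaRect(t[:,:2].astype(np.float32)))
# head: black bits
print('tri grip', at_z('top',(298.2,218.9),0.076), at_z('side',(277.7,230),0.076))
print('mouth', at_z('top',(395.6,239.1),0.0),at_z('top',(396.2,239.1),0.01), at_z('side',(363,197.5),0.01),at_z('side',(365.5,201),0.0))
E
python3 m2.py
```

```text
top roof ((0.5545552968978882, -0.1835642158985138), (0.2479872703552246, 0.08538813143968582), 83.24320220947266) 0.07116603575413571
 line [ 0.15309727  0.9882111   0.5517557  -0.19143504] 81.193535
top lane ((0.5940082669258118, 0.07735539972782135), (0.2748633921146393, 0.12758615612983704), 89.4677734375) (1892, 2)
 line [0.10200177 0.99478424 0.5908887  0.06980824] 84.145546
 grip 66 [0.59871555 0.16742574 0.07813786] [0.62240365 0.18476553 0.1107188 ] top rect ((0.6108098030090332, 0.17666572332382202), (0.015283926390111446, 0.023710275068879128), 86.3967514038086)
side roof ((0.5672731399536133, -0.1828881949186325), (0.2487545907497406, 0.10617437958717346), 82.0998764038086) 0.07147643272714099
 line [ 0.13367143  0.9910257   0.5533072  -0.18488103] 82.31819
side lane ((0.5958282947540283, 0.07456649839878082), (0.2823064625263214, 0.07789313793182373), 80.832275390625) (1883, 2)
 line [0.13474028 0.99088097 0.5871949  0.09354943] 82.25639
 grip 165 [0.59963613 0.17266209 0.05029965] [0.62316791 0.1883095  0.10905749] top rect ((0.6120983958244324, 0.17987440526485443), (0.013744130730628967, 0.021713294088840485), 85.47869873046875)
tri grip [0.61160206 0.17814952 0.076     ] [0.61695848 0.18523326 0.076     ]
mouth [ 0.5649314  -0.08685536  0.        ] [ 0.56373513 -0.08698536  0.01      ] [ 0.58458855 -0.09004303  0.01      ] [ 5.76849277e-01 -9.26803092e-02  1.11022302e-16]
```

The crop confirms the plain orange 90x44 block on the mat as the blank; both views agree on a top height of about 42 mm. Next I'll refine the mill pose by overlaying a projected model.

```bash
cat > ov.py <<'E'
from h import *
import sys
mx,my,yawd,tr=[float(a) for a in sys.argv[1:5]]; tag=sys.argv[5]
a=np.radians(yawd); ex=np.array([np.cos(a),np.sin(a)]); ey=np.array([-ex[1],ex[0]])
def W(x,y,z): return [*(np.array([mx,my])+ex*x/1000+ey*y/1000),z/1000]
L=[]
for s in (-1,1):
    L+= [((-300,s*25.5,20),(0,s*25.5,20),(0,255,0)),((-300,s*35.5,20),(0,s*35.5,20),(255,255,0)),((0,s*37.5,72),(220,s*37.5,72),(0,255,255))]
L+=[((0,-37.5,72),(0,37.5,72),(0,255,255)),((105,-37.5,72),(105,37.5,72),(0,255,255)),((-300,-35.5,20),(-300,35.5,20),(255,255,0)),
 ((-145+tr,-22,46),(-145+tr,22,46),(255,0,255))]
g=-270+tr
for z in (107,):
    c=[(g-8,-12,z),(g+8,-12,z),(g+8,12,z),(g-8,12,z)]
    L+=[(c[i],c[(i+1)%4],(0,0,255)) for i in range(4)]
for n,(r0,r1,c0,c1) in (('top',(190,275,270,490)),('side',(135,270,255,450))):
    im=cv2.imread(f'pics/{n}0.png'); k=3.6 if n=='top' else 4
    A=cv2.resize(im[r0:r1,c0:c1],None,fx=k,fy=k,interpolation=cv2.INTER_CUBIC)
    for p,q,col in L:
        f=lambda P: tuple(int(v) for v in np.round((proj(n,W(*P))-[c0,r0]+.5)*k))
        cv2.line(A,f(p),f(q),col,1)
    cv2.imwrite(f'pics/ov_{n}_{tag}.png',A)
E
python3 ov.py 0.5715 -0.0795 -98.3 9 a; python3 - <<'E'
from h import *
o=get_obs(); M=R.from_rotvec(o['tool_rot']).as_matrix(); print(M.round(4)); print(np.degrees(np.arctan2(M[1,2],M[0,2])))
E
```

```text
[[ 0.      0.9418  0.3361]
 [-0.      0.3361 -0.9418]
 [-1.      0.      0.    ]]
-70.35946272552727
```

```bash
sleep 1
```

```text
(no output)
```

View pics/ov_top_a.png

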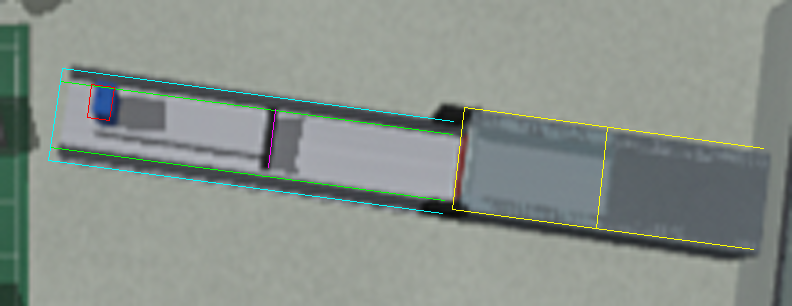

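View pics/ov_side_a.png

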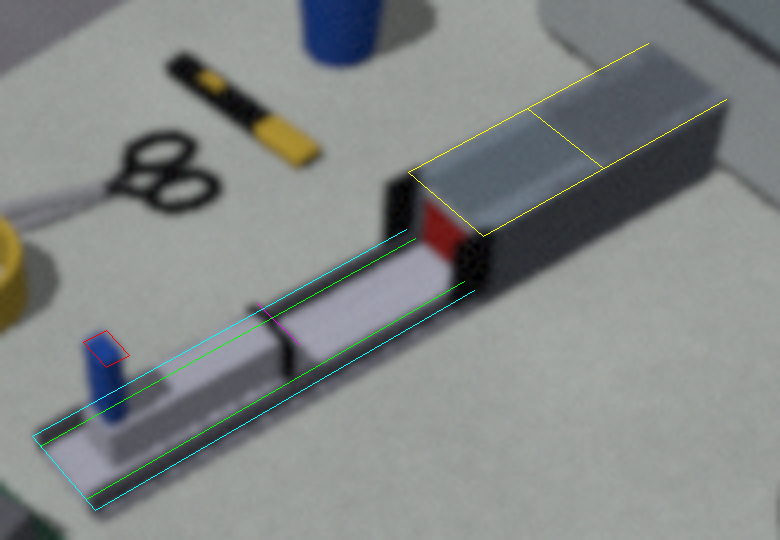

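```bash
python3 ov.py 0.5705 -0.0845 -98.3 5 b
```

```text
(no output)
```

View pics/ov_top_b.png

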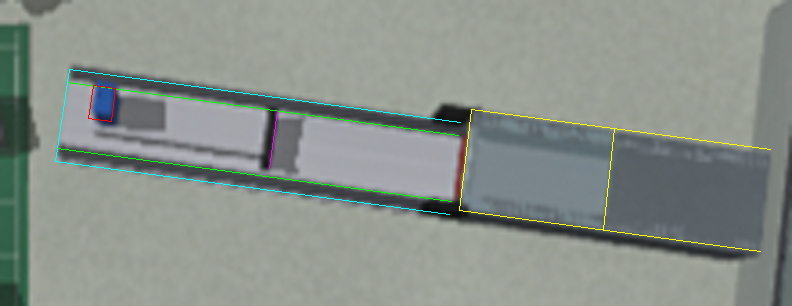

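View pics/ov_side_b.png

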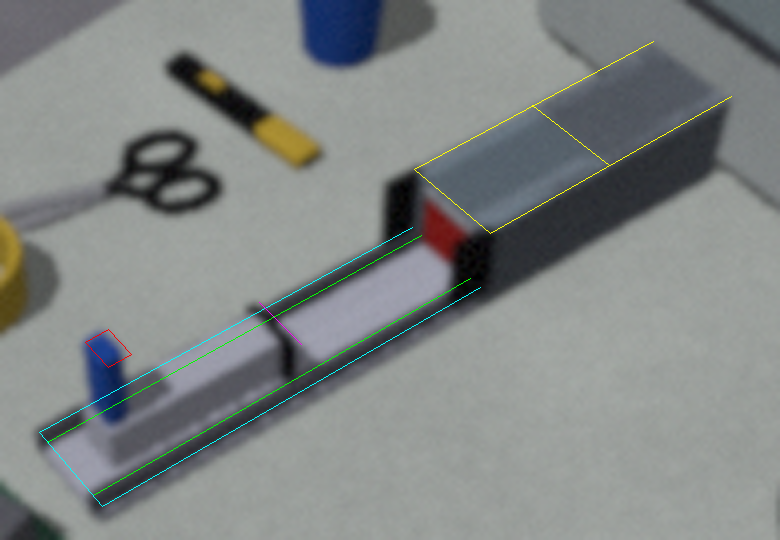

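Top overlay fits within about 1 px: mouth ≈ (0.5705, -0.0845), lane heading -98.3°, pusher travel ≈ 5 mm. I'll move up and across, clear of the housing.

>>> {"name": "carry_out", "arguments": {
  "increments": [
    [[0,0,0],[0,0.5,1],1],
    [[0,0,1],[0,1,1],1],
    [[0,0,1],[0,1,1],1],
    [[0,0,1],[0,1,1],1],
    [[0,0,1],[0,1,1],1],
    [[0,0,1],[0,1,1],1],
    [[0,0,1],[0,1,1],1],
    [[0,0,1],[0.5,1,1],1]
  ],
  "squeeze": 30
}}

```text
t: 2.2
tool_pos: [0.2186, -0.4337, 0.5647]
tool_rot: [0.397, 1.543, -0.392]
contact_force: [0.5, 0.9, -0.4]
opening: 0.0854
```

>>> {"name": "carry_out", "arguments": {
  "increments": [
    [[0,0,1],[1,1,0],1],
    [[0,0,1],[1,1,0],1],
    [[0,0,0],[1,1,0],1],
    [[0,0,0],[1,1,0],1],
    [[0,0,0],[1,1,0],1],
    [[0,0,0],[1,1,0],1],
    [[0,0,0],[1,1,0],1],
    [[0,0,0],[1,1,0],1]
  ]
}}

```text
t: 3.0
tool_pos: [0.3816, -0.2653, 0.5724]
tool_rot: [0.226, 1.558, -0.241]
contact_force: [-0.2, -0.3, 0.5]
opening: 0.0854
```

>>> {"name": "carry_out", "arguments": {
  "increments": [
    [[0,0,0],[0,1,0],1],
    [[0,0,0],[0,1,0],1],
    [[0,0,0],[0,1,0],1],
    [[0,0,0],[0,1,0],1],
    [[0,0,0],[0,1,-0.3],1],
    [[0,0,0],[0,1,-0.3],1],
    [[0,0,0],[0,1,-0.3],1],
    [[0,0,0],[0,1,-0.3],1]
  ]
}}

```text
t: 3.8
tool_pos: [0.3824, -0.0978, 0.5491]
tool_rot: [0.223, 1.554, -0.239]
contact_force: [0.6, -0.2, -0.2]
opening: 0.0853
```

>>> {"name": "carry_out", "arguments": {
  "increments": [
    [[0,0,0.5],[0.3,1,-0.5],1],
    [[0,0,0],[0.3,1,-0.5],1],
    [[0,0,0],[0.3,1,-0.5],1],
    [[0,0,0],[0.3,1,-0.5],1],
    [[0,0,0],[0.3,1,-0.5],1],
    [[0,0,0],[0.3,1,-0.5],1],
    [[0,0,0],[0.3,1,-0.5],1],
    [[0,0,0],[0.3,1,-0.5],1]
  ]
}}

```text
t: 4.6
tool_pos: [0.4296, 0.0696, 0.4688]
tool_rot: [0.182, 1.55, -0.199]
contact_force: [0.5, -0.3, 0.7]
opening: 0.0852
```

>>> {"name": "carry_out", "arguments": {
  "increments": [
    [[0,0,0],[0.3,1,-0.5],1],
    [[0,0,0],[0.3,1,-0.5],1],
    [[0,0,0],[0.3,1,-0.5],1],
    [[0,0,0],[0.3,1,-0.5],1],
    [[0,0,0],[0.3,1,-0.5],1],
    [[0,0,0],[0.3,1,-0.5],1],
    [[0,0,0],[0.3,1,-0.5],1],
    [[0,0,0],[0.3,1,-0.5],1]
  ]
}}

```text
t: 5.4
tool_pos: [0.4782, 0.2371, 0.3867]
tool_rot: [0.181, 1.546, -0.197]
contact_force: [0.1, 0.1, 0.2]
opening: 0.0855
```

>>> {"name": "carry_out", "arguments": {
  "increments": [
    [[0,0,0],[0.25,1,-0.4],1],
    [[0,0,0],[0.25,1,-0.4],1],
    [[0,0,0],[0.25,1,-0.4],1],
    [[0,0,0],[0.25,1,-0.4],1],
    [[0,0,0],[0.25,1,-0.4],1],
    [[0,0,0],[0.25,1,-0.4],1],
    [[0,0,0],[0.25,1,-0.4],1],
    [[0,0,0],[0.25,1,-0.4],1]
  ]
}}

```text
t: 6.2
tool_pos: [0.5193, 0.4044, 0.3195]
tool_rot: [0.181, 1.546, -0.197]
contact_force: [0.4, 0.1, 0.2]
opening: 0.0854
```

>>> {"name": "carry_out", "arguments": {
  "increments": [
    [[0,0,0],[0.1,0.9,-0.5],1],
    [[0,0,0],[0,0.2,-0.5],1],
    [[0,0,0],[0,0,0],1]
  ]
}}

```text
t: 6.5
tool_pos: [0.5211, 0.4288, 0.2967]
tool_rot: [0.178, 1.548, -0.196]
contact_force: [0.6, -1.6, -0.9]
opening: 0.0853
```

```bash
cat > st.py <<'E'
from h import *
def st():
    o=get_obs(); M=R.from_rotvec(o['tool_rot']).as_matrix()
    print('t',round(o['t'],2),'tcp',o['tool_pos'].round(4),'jaw',round(np.degrees(np.arctan2(M[1,2],M[0,2])),2),'tip dir',M[:,0].round(4),'F',o['contact_force'].round(2),'open',round(o['opening'],4),'q',o['q'].round(2))
    return o,M
E
python3 - <<'E'
from st import *
o,M=st()
# error about world axes
want=R.from_euler('z',-16.0,degrees=True).as_matrix()@np.array([[0,0,1],[0,-1,0],[-1,0,0]]).astype(float)
want=np.array([[0,0,0]]*3,float); jz=np.array([np.cos(np.radians(-16)),np.sin(np.radians(-16)),0]); x=np.array([0,0,-1.]); want[:,0]=x; want[:,2]=jz; want[:,1]=np.cross(jz,x)
print('turn needed',R.from_matrix(want@M.T).as_rotvec().round(4))
for n in ('top','side'):
    im,d=get_image(n); 
    c=(190,310,150,300) if n=='top' else (220,420,120,350)
    a=cv2.resize(im[c[0]:c[1],c[2]:c[3]],None,fx=3.4,fy=3.4); cv2.imwrite(f'pics/g1_{n}.png',a)
    print(n,'tcp px',proj(n,o['tool_pos']),'grasp',proj(n,o['tool_pos']+M[:,0]*.155))
E
```

```text
t 6.5 tcp [0.5211 0.4288 0.2967] jaw -13.67 tip dir [ 0.013  -0.0133 -0.9998] F [ 0.57 -1.56 -0.92] open 0.0853 q [ 0.58  0.25  1.58 -0.02  1.31  0.82]
turn needed [ 0.0136  0.0127 -0.0405]
top tcp px [175.54843649 245.34417562] grasp [195.3644445  251.22296305]
side tcp px [195.19405295 254.47988151] grasp [213.17792324 302.16396587]
```

View pictures.

>>> {"name": "carry_out", "arguments": {
  "increments": [
    [[0.14,0.13,-0.41],[0.08,0.08,-0.5],1],
    [[0,0,0],[0,0,0],1]
  ]
}}

```text
t: 6.8
tool_pos: [0.5236, 0.4288, 0.2903]
tool_rot: [0.224, 1.556, -0.219]
contact_force: [-0.5, -0.1, -0.2]
opening: 0.0847
```

View pics/g1_top.png

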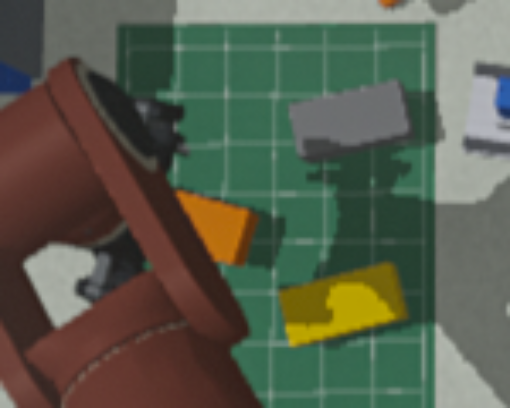

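View pics/g1_side.png

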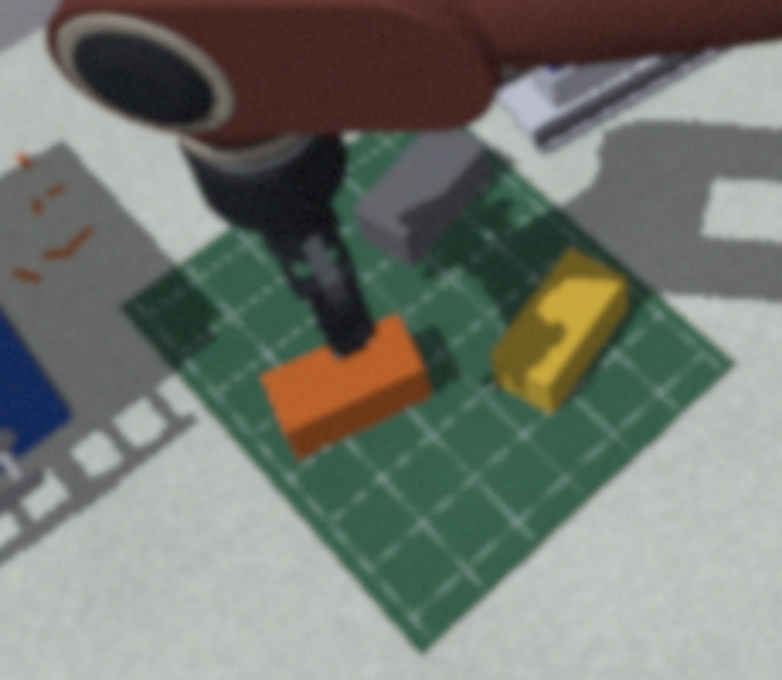

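```bash
python3 -c "
from st import *
st()"
```

```text
t 6.8 tcp [0.5236 0.4288 0.2903] jaw -16.21 tip dir [ 0.0036  0.0027 -1.    ] F [-0.48 -0.11 -0.24] open 0.0847 q [0.58 0.26 1.58 0.   1.3  0.86]
```

>>> {"name": "carry_out", "arguments": {
  "increments": [
    [[0,0,0],[0,0.06,-1],1],
    [[0,0,0],[0,0,-1],1],
    [[0,0,0],[0,0,-1],1],
    [[0,0,0],[0,0,-1],1],
    [[0,0,0],[0,0,-0.6],1],
    [[0,0,0],[0,0,0],1]
  ]
}}

```text
t: 7.4
tool_pos: [0.5261, 0.4272, 0.2047]
tool_rot: [0.228, 1.545, -0.214]
contact_force: [0.9, -0.3, 0.0]
opening: 0.0852
```

```bash
python3 - <<'E'
from st import *
o,M=st()
im,d=get_image('side'); cv2.imwrite('pics/g2.png',cv2.resize(im[220:420,120:350],None,fx=3.4,fy=3.4))
E
```

```text
t 7.4 tcp [0.5261 0.4272 0.2047] jaw -16.16 tip dir [ 0.0157  0.0068 -0.9999] F [ 0.88 -0.32  0.  ] open 0.0852 q [ 0.57  0.35  1.62 -0.    1.15  0.86]
```

View pics/g2.png

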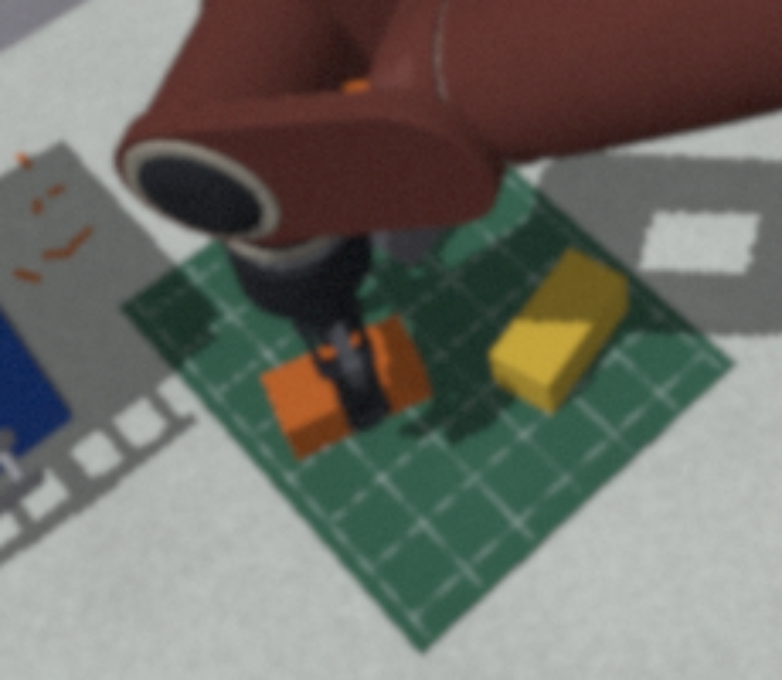

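>>> {"name": "carry_out", "arguments": {
  "increments": [
    [[-0.07,0.16,0],[-0.12,0.12,-0.5],1],
    [[0,0,0],[0,0,-0.2],1],
    [[0,0,0],[0,0,0],1]
  ]
}}

```text
t: 7.75
tool_pos: [0.5251, 0.4306, 0.1946]
tool_rot: [0.224, 1.555, -0.218]
contact_force: [0.1, 0.4, -0.4]
opening: 0.0853
```

```bash
python3 -c "
from st import *
st()"
```

```text
t 7.75 tcp [0.5251 0.4306 0.1946] jaw -16.14 tip dir [ 0.0045  0.0031 -1.    ] F [ 0.09  0.44 -0.45] open 0.0853 q [0.58 0.37 1.61 0.   1.15 0.86]
```

>>> {"name": "carry_out", "arguments": {
  "increments": [
    [[-0.03,0.04,0],[-0.1,0,-0.2],1],
    [[0,0,0],[0,0,0],0.35],
    [[0,0,0],[0,0,0],0.35],
    [[0,0,0],[0,0,0],0.35],
    [[0,0,0],[0,0,0],0.35],
    [[0,0,0],[0,0,0],0.35]
  ],
  "squeeze": 25
}}

```text
t: 8.35
tool_pos: [0.5233, 0.4311, 0.1917]
tool_rot: [0.222, 1.557, -0.22]
contact_force: [-1.0, 0.0, -2.0]
opening: 0.0435
```

```bash
python3 -c "
from st import *
st()"
```

```text
t 8.35 tcp [0.5233 0.4311 0.1917] jaw -16.11 tip dir [ 2.3e-03  9.0e-04 -1.0e+00] F [-1.02  0.01 -1.99] open 0.0435 q [ 0.58  0.38  1.62 -0.    1.15  0.86]
```

>>> {"name": "carry_out", "arguments": {
  "increments": [
    [[0,0,0],[0,0,0.5],0.35],
    [[0,0,0],[0,0,1],0.35],
    [[0,0,0],[0,0,1],0.35],
    [[0,0,0],[0,0,1],0.35],
    [[0,0,0],[0,0,1],0.35],
    [[0,0,0],[0,0,1],0.35],
    [[0,0,0],[0,0,1],0.35],
    [[0,0,0],[0,0,0.5],0.35]
  ]
}}

```text
t: 9.15
tool_pos: [0.5213, 0.4297, 0.3373]
tool_rot: [0.219, 1.562, -0.223]
contact_force: [0.7, 0.4, 0.3]
opening: 0.0437
```

>>> {"name": "carry_out", "arguments": {
  "increments": [
    [[0,0,0.7],[0.1,-1,0.1],0.35],
    [[0,0,0.6],[0.1,-1,0],0.35],
    [[0,0,0],[0.1,-1,0],0.35],
    [[0,0,0],[0.1,-1,0],0.35],
    [[0,0,0],[0.1,-1,0],0.35],
    [[0,0,0],[0.1,-1,0],0.35],
    [[0,0,0],[0.1,-1,0],0.35],
    [[0,0,0],[0.1,-1,0],0.35]
  ]
}}

```text
t: 9.95
tool_pos: [0.5362, 0.2661, 0.3431]
tool_rot: [0.111, 1.567, -0.11]
contact_force: [1.1, 0.4, -1.2]
opening: 0.0437
```

```bash
python3 - <<'E'
from st import *
o,M=st()
im,d=get_image('side'); cv2.imwrite('pics/g3.png',im)
E
```

```text
t 9.95 tcp [0.5362 0.2661 0.3431] jaw -8.09 tip dir [ 6.e-04  6.e-04 -1.e+00] F [ 1.09  0.39 -1.23] open 0.0437 q [0.34 0.04 1.74 0.   1.37 0.48]
```

View pics/g3.png

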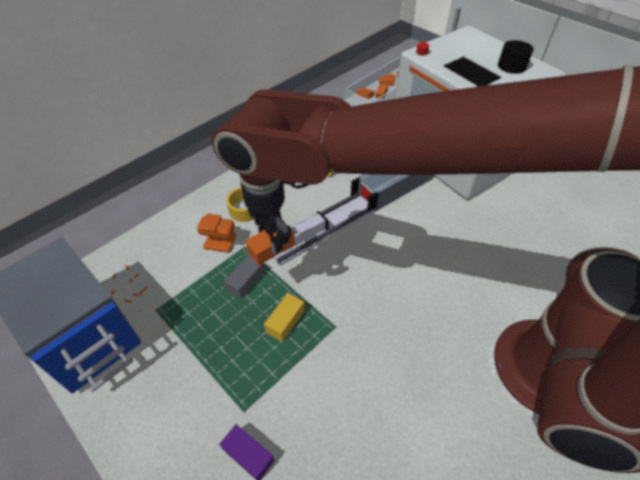

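The blank is held at (272,242) in the side view, and the others are undisturbed. I'll carry on to above the lane.

>>> {"name": "carry_out", "arguments": {
  "increments": [
    [[0,0,0],[0.2,-1,0],0.35],
    [[0,0,0],[0.15,-1,0],0.35],
    [[0,0,0],[0.15,-1,0],0.35],
    [[0,0,0],[0.15,-1,0],0.35],
    [[0,0,0],[0.15,-1,0],0.35],
    [[0,0,0],[0.15,-1,0],0.35],
    [[0,0,0],[0.15,-1,0],0.35],
    [[0,0,0],[0.15,-1,0],0.35]
  ]
}}

```text
t: 10.8
tool_pos: [0.5604, 0.0995, 0.3422]
tool_rot: [0.11, 1.57, -0.112]
contact_force: [-0.7, 0.4, -1.3]
opening: 0.0436
```

>>> {"name": "carry_out", "arguments": {
  "increments": [
    [[0,0,0],[0.15,-1,-0.2],0.35],
    [[0,0,0],[0.15,-1,-0.5],0.35],
    [[0,0,0],[0.15,-1,-1],0.35],
    [[0,0,0],[0.15,-1,-1],0.35],
    [[0,0,0],[0.15,-0.9,-1],0.35],
    [[0,0,0],[0,-0.4,-0.5],0.35],
    [[0,0,0],[0,0,0],0.35]
  ]
}}

```text
t: 11.5
tool_pos: [0.5755, -0.0115, 0.2569]
tool_rot: [0.113, 1.568, -0.113]
contact_force: [-0.9, -0.3, -0.4]
opening: 0.0434
```

```bash
python3 - <<'E'
from st import *
o,M=st()
for n in('side','top'):
    im,d=get_image(n); cv2.imwrite(f'pics/g4{n}.png',im)
    for q in ('blank',):
        print(n,[(round(k['p'],2),np.round(k['centre'],1)) for k in tip_of(n,q)[:3]])
a=cv2.imread('pics/g4side.png'); cv2.imwrite('pics/g4sc.png',cv2.resize(a[130:280,250:450],None,fx=4,fy=4,interpolation=2))
a=cv2.imread('pics/g4top.png'); cv2.imwrite('pics/g4tc.png',cv2.resize(a[180:290,270:490],None,fx=3.6,fy=3.6,interpolation=2))
E
```

```text
t 11.5 tcp [ 0.5755 -0.0115  0.2569] jaw -8.26 tip dir [-3.e-04  2.e-04 -1.e+00] F [-0.9  -0.26 -0.37] open 0.0434 q [-0.15  0.07  1.85  0.    1.22 -0.01]
side [(0.81, array([247.5, 451.9])), (0.74, array([345.8, 200.3]))]
top [(0.81, array([165.3, 336.8])), (0.61, array([369.5, 230.9]))]
```

View pics/g4sc.png

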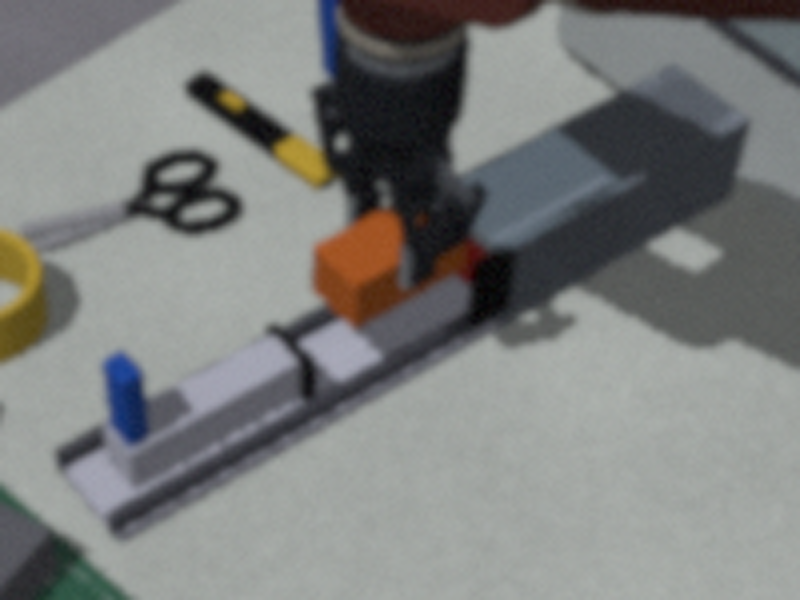

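View pics/g4tc.png

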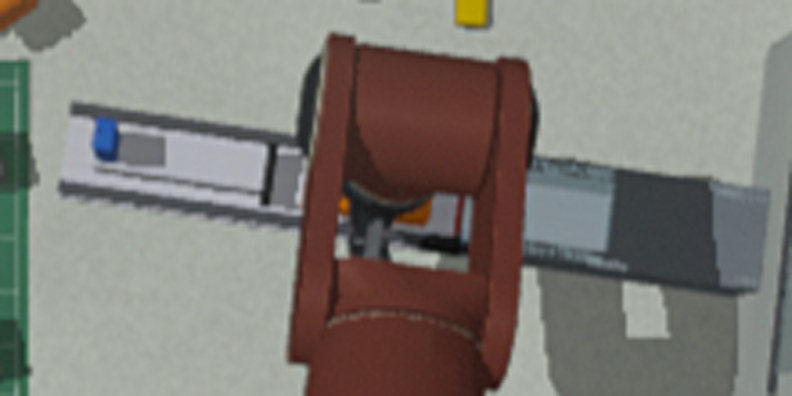

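```bash
python3 - <<'E'
from st import *
o,M=st(); c=o['tool_pos'][:2]; a=np.radians(81.74); u=np.array([np.cos(a),np.sin(a)]); v=np.array([u[1],-u[0]])
im=cv2.imread('pics/g4side.png')
r0,c0,k=130,250,6
A=cv2.resize(im[160:260,255:385],None,fx=6,fy=6,interpolation=2)
m0=np.array([0.5705,-0.0845])
def pt(xy,z): return tuple(int(t) for t in ((proj('side',[*xy,z])-[255,160]+.5)*6))
zb=o['tool_pos'][2]-.1897
K=[c+u*s*.045+v*w*.022 for s,w in((1,1),(1,-1),(-1,-1),(-1,1))]
for i in range(4):
    for z in(zb,zb+.04): cv2.line(A,pt(K[i],z),pt(K[(i+1)%4],z),(255,0,255),1)
    cv2.line(A,pt(K[i],zb),pt(K[i],zb+.04),(255,0,255),1)
for w in (-.0255,.0255): 
    cv2.line(A,pt(m0+v*w,.02),pt(m0+u*.3+v*w,.02),(0,255,0),1); cv2.line(A,pt(m0+v*w,.01),pt(m0+u*.3+v*w,.01),(0,255,255),1)
for w in (-.0355,.0355): cv2.line(A,pt(m0+v*w,.02),pt(m0+u*.3+v*w,.02),(255,255,0),1)
cv2.imwrite('pics/g4m.png',A)
E
```

```text
t 11.7 tcp [ 0.5765 -0.0103  0.2599] jaw -8.13 tip dir [ 5.e-03 -4.e-04 -1.e+00] F [ 0.08  0.39 -1.05] open 0.0435 q [-0.15  0.07  1.85  0.    1.22 -0.01]
```

View pics/g4m.png

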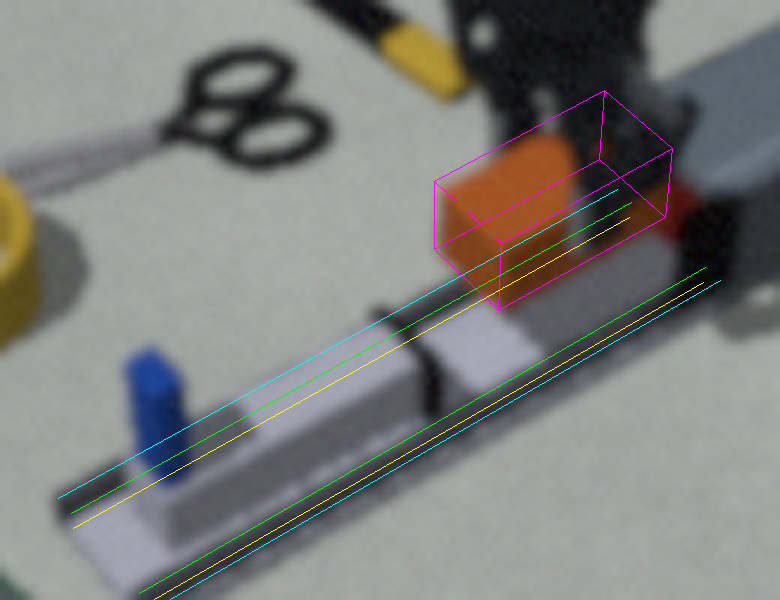

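>>> {"name": "carry_out", "arguments": {
  "increments": [
    [[0,0,0],[0.25,-0.35,-0.5],0.35],
    [[0,0,0],[0,0,-0.8],0.35],
    [[0,0,0],[0,0,-0.7],0.35],
    [[0,0,0],[0,0,0],0.35],
    [[0,0,0],[0,0,0],0.35]
  ]
}}

```text
t: 12.2
tool_pos: [0.5825, -0.0161, 0.2183]
tool_rot: [0.109, 1.56, -0.109]
contact_force: [0.2, 0.1, -1.0]
opening: 0.0433
```

```bash
cat > hv.py <<'E'
from st import *
import sys
tag=sys.argv[1]; 
im,_=get_image('side'); o,M=st(); g=o['tool_pos']+M[:,0]*.1697
a=np.radians(81.7); u=np.array([np.cos(a),np.sin(a)]); v=np.array([u[1],-u[0]]); m0=np.array([0.5705,-0.0845])
for nm,p in(('tcp',o['tool_pos'][:2]),('low',g[:2])): print(nm,'along',round((p-m0)@u*1000,1),'lat',round((p-m0)@v*1000,1))
zb=o['tool_pos'][2]-.1897; print('zb',zb.round(4))
want=np.zeros((3,3)); j=np.radians(-8.3); jz=np.array([np.cos(j),np.sin(j),0]); x=np.array([0,0,-1.]); want[:,0]=x; want[:,2]=jz; want[:,1]=np.cross(jz,x)
print('turn',(10*R.from_matrix(want@M.T).as_rotvec()).round(2))
c0,r0=300,150
A=cv2.resize(im[r0:r0+100,c0:c0+100],None,fx=6,fy=6,interpolation=2); B=A.copy()
def pt(xy,z): return tuple(int(t) for t in ((proj('side',[*xy,z])-[c0,r0]+.5)*6))
K=[g[:2]+u*s*.045+v*w*.022 for s,w in((1,1),(1,-1),(-1,-1),(-1,1))]
for i in range(4):
    for z in(zb,zb+.04): cv2.line(A,pt(K[i],z),pt(K[(i+1)%4],z),(255,0,255),1)
for w in (-.0255,.0255): cv2.line(A,pt(m0+v*w,.02),pt(m0+u*.3+v*w,.02),(0,255,0),1)
cv2.imwrite(f'pics/h_{tag}.png',A);cv2.imwrite(f'pics/hr_{tag}.png',B)
E
python3 hv.py 1
```

```text
t 12.25 tcp [ 0.5822 -0.0161  0.2181] jaw -7.98 tip dir [ 7.5e-03 -5.0e-04 -1.0e+00] F [-0.72  0.2  -1.8 ] open 0.0433 q [-0.16  0.14  1.85  0.    1.14 -0.02]
tcp along 69.4 lat 1.7
low along 69.5 lat 3.0
zb 0.0284
turn [ 0.01  0.08 -0.06]
```

View pics/h_1.png

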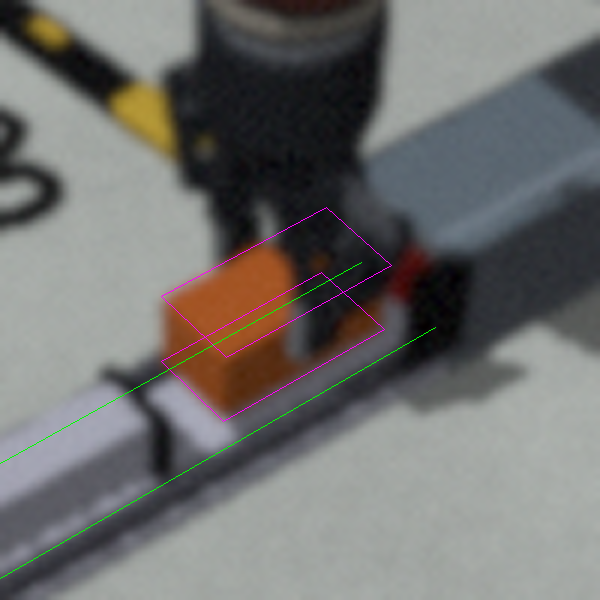

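View pics/hr_1.png

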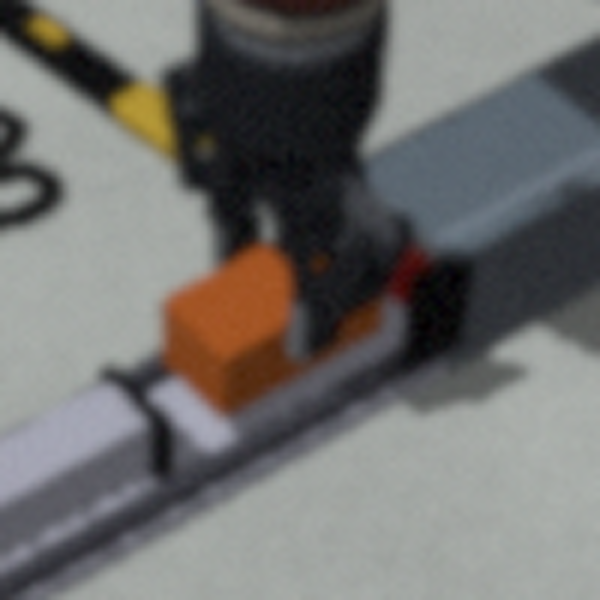

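>>> {"name": "carry_out", "arguments": {
  "increments": [
    [[0,0.08,-0.05],[-0.05,0.05,-0.2],0.35],
    [[0,0,0],[0,0,-0.15],0.35],
    [[0,0,0],[0,0,0],0.35]
  ]
}}

```text
t: 12.55
tool_pos: [0.5814, -0.0149, 0.2113]
tool_rot: [0.113, 1.568, -0.114]
contact_force: [0.2, 0.6, -0.4]
opening: 0.0436
```

```bash
python3 hv.py 2
```

```text
t 12.6 tcp [ 0.5815 -0.0149  0.2114] jaw -8.29 tip dir [ 3.e-04 -7.e-04 -1.e+00] F [-0.11  0.55 -0.39] open 0.0436 q [-0.15  0.15  1.85 -0.    1.14 -0.01]
tcp along 70.5 lat 0.8
low along 70.4 lat 0.9
zb 0.0217
turn [ 0.01  0.   -0.  ]
```

View pics/h_2.png

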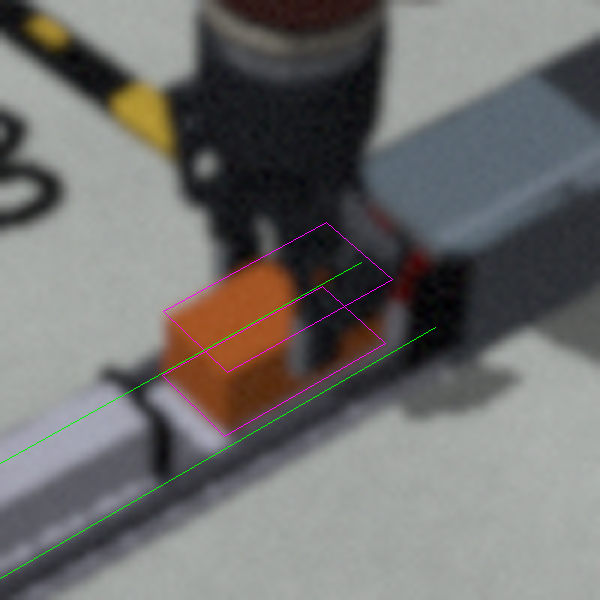

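>>> {"name": "carry_out", "arguments": {
  "increments": [
    [[0,0,0],[-0.02,-0.17,-0.2],0.35],
    [[0,0,0],[0,0,-0.15],0.35],
    [[0,0,0],[0,0,0],0.35]
  ]
}}

```text
t: 12.9
tool_pos: [0.5813, -0.0187, 0.2046]
tool_rot: [0.113, 1.566, -0.114]
contact_force: [0.9, 0.7, -1.0]
opening: 0.0431
```

```bash
python3 hv.py 3
```

```text
t 12.95 tcp [ 0.5814 -0.0187  0.2048] jaw -8.29 tip dir [ 0.0019 -0.001  -1.    ] F [-0.29  0.01 -1.51] open 0.0437 q [-0.16  0.16  1.86 -0.    1.13 -0.01]
tcp along 66.7 lat 1.3
low along 66.6 lat 1.6
zb 0.0151
turn [ 0.01  0.02 -0.  ]
```

View pics/hr_3.png

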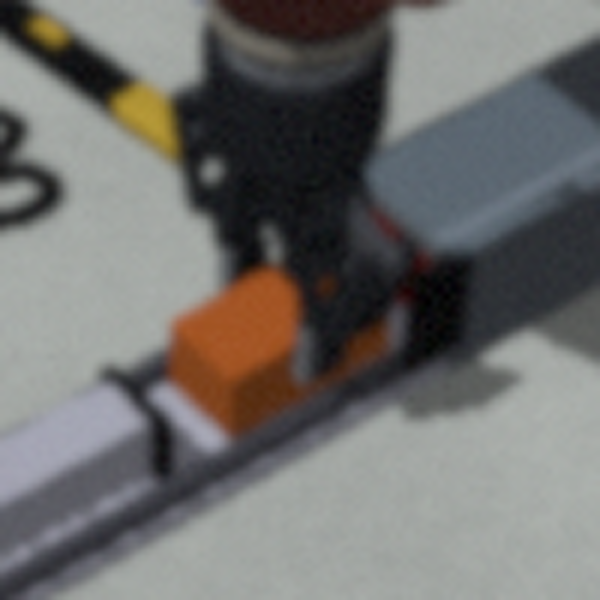

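>>> {"name": "carry_out", "arguments": {
  "increments": [
    [[0,0.02,0],[-0.03,0,-0.15],0.35],
    [[0,0,0],[0,0,-0.1],0.35],
    [[0,0,0],[0,0,0],0.35]
  ]
}}

```text
t: 13.25
tool_pos: [0.5809, -0.0188, 0.1997]
tool_rot: [0.113, 1.567, -0.114]
contact_force: [-0.3, -0.9, -0.6]
opening: 0.0435
```

>>> {"name": "carry_out", "arguments": {
  "increments": [
    [[0,0,0],[0,0,-0.06],0.35],
    [[0,0,0],[0,0,-0.03],0.35],
    [[0,0,0],[0,0,0],0.35]
  ]
}}

```text
t: 13.55
tool_pos: [0.5815, -0.0188, 0.1998]
tool_rot: [0.113, 1.567, -0.114]
contact_force: [-0.3, -0.1, -0.4]
opening: 0.0433
```

>>> {"name": "carry_out", "arguments": {
  "increments": [
    [[0,0,0],[0,0,0],0.6],
    [[0,0,0],[0,0,0],0.72],
    [[0,0,0],[0,0,0],0.72],
    [[0,0,0],[0,0,0],0.72]
  ]
}}

```text
t: 13.95
tool_pos: [0.5816, -0.0188, 0.1997]
tool_rot: [0.112, 1.566, -0.114]
contact_force: [-0.3, -0.6, 0.2]
opening: 0.0617
```

>>> {"name": "carry_out", "arguments": {
  "increments": [
    [[0,0,0],[0,0,0.5],0.72],
    [[0,0,0],[0,0,1],0.72],
    [[0,0,0],[0,0,1],0.72],
    [[0,0,0],[0,0,1],0.72],
    [[0,0,0],[0,0,1],0.72],
    [[0,0,0],[0,0,1],0.72],
    [[0,0,0],[0,0,1],0.72],
    [[0,0,0],[0,0,0.5],0.72]
  ]
}}

```text
t: 14.75
tool_pos: [0.58, -0.0185, 0.3476]
tool_rot: [0.113, 1.568, -0.114]
contact_force: [-0.3, 0.7, 0.1]
opening: 0.0615
```

```bash
python3 hv.py 4
```

```text
t 14.8 tcp [ 0.5804 -0.0185  0.349 ] jaw -8.27 tip dir [ 0.0021 -0.0015 -1.    ] F [ 1.41 -0.04  1.09] open 0.0615 q [-0.16 -0.01  1.77 -0.    1.38 -0.02]
tcp along 66.7 lat 0.3
low along 66.5 lat 0.7
zb 0.1593
turn [ 0.01  0.02 -0.  ]
```

View pics/hr_4.png

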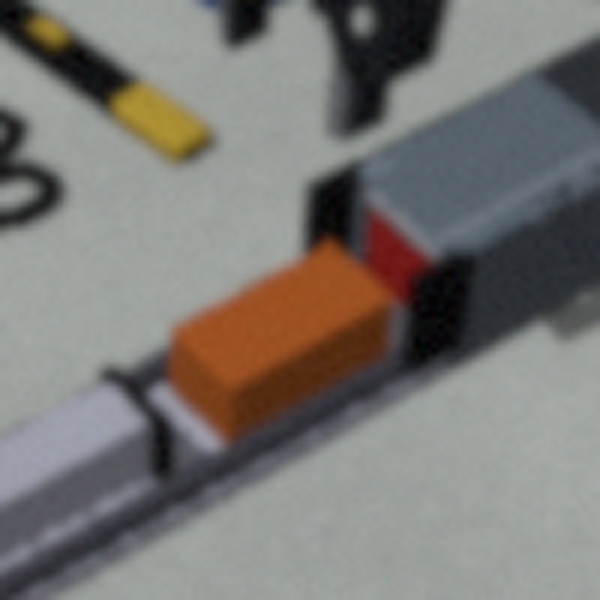

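>>> {"name": "carry_out", "arguments": {
  "increments": [
    [[0,0.02,0],[0.1,0.8,0],0.72],
    [[0,0,0],[0.15,1,0],0.72],
    [[0,0,0],[0.15,1,0],0.72],
    [[0,0,0],[0.15,1,0],0.72],
    [[0,0,0],[0.15,1,0],0.72],
    [[0,0,0],[0.15,1,0],0.72],
    [[0,0,0],[0.15,1,0],0.72],
    [[0,0,0],[0.15,1,0],0.72]
  ]
}}

```text
t: 15.6
tool_pos: [0.6011, 0.1482, 0.3396]
tool_rot: [0.115, 1.582, -0.116]
contact_force: [0.0, -1.4, -0.1]
opening: 0.0614
```

>>> {"name": "carry_out", "arguments": {
  "increments": [
    [[0,0,0],[0.15,1,0],0.72],
    [[0,0,0],[0.1,0.6,0],0.72],
    [[0,0,0],[0,0,0],0.72],
    [[0,0,0],[0,0,0],0.72]
  ]
}}

```text
t: 16.0
tool_pos: [0.6042, 0.1867, 0.3338]
tool_rot: [0.11, 1.591, -0.113]
contact_force: [0.7, -0.3, -0.1]
opening: 0.0616
```

```bash
cat > gp.py <<'E'
from st import *
import sys
o,M=st(); g=o['tool_pos']+M[:,0]*.155
a=np.radians(81.7); u=np.array([np.cos(a),np.sin(a)]); v=np.array([u[1],-u[0]]); m0=np.array([0.5705,-0.0845])
print('tcp along',round((o['tool_pos'][:2]-m0)@u*1000,1),'lat',round((o['tool_pos'][:2]-m0)@v*1000,1),'F along(into mill)',round(-o['contact_force'][:2]@u,2),'lat',round(o['contact_force'][:2]@v,2))
want=np.zeros((3,3)); j=np.radians(-8.3); jz=np.array([np.cos(j),np.sin(j),0]); x=np.array([0,0,-1.]); want[:,0]=x; want[:,2]=jz; want[:,1]=np.cross(jz,x)
print('turn',(10*R.from_matrix(want@M.T).as_rotvec()).round(2))
if len(sys.argv)>1:
    im,_=get_image('side'); cv2.imwrite(f'pics/p_{sys.argv[1]}.png',cv2.resize(im[130:280,240:440],None,fx=4,fy=4,interpolation=2))
E
python3 gp.py 1
```

```text
t 16.0 tcp [0.6042 0.1867 0.3338] jaw -8.13 tip dir [-2.330e-02 -2.000e-04 -9.997e-01] F [ 0.73 -0.33 -0.13] open 0.0616 q [0.18 0.13 1.65 0.   1.38 0.32]
tcp along 273.2 lat -5.8 F along(into mill) 0.23 lat 0.77
turn [ 0.   -0.23 -0.03]
```

View pics/p_1.png

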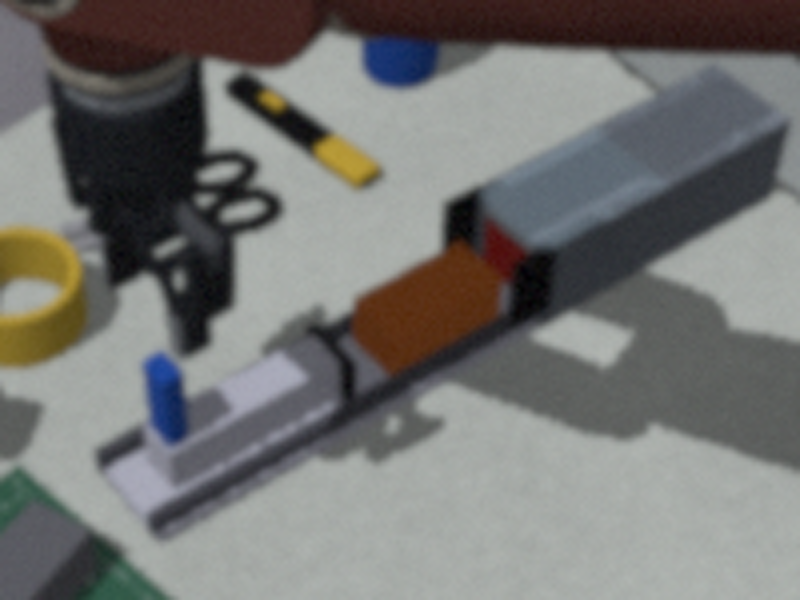

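>>> {"name": "carry_out", "arguments": {
  "increments": [
    [[0,-0.23,-0.03],[0.28,-0.42,-0.4],0.72],
    [[0,0,0],[0,0,-0.8],0.72],
    [[0,0,0],[0,0,-0.6],0.72],
    [[0,0,0],[0,0,0],0.72],
    [[0,0,0],[0,0,0],0.72]
  ]
}}

```text
t: 16.55
tool_pos: [0.6092, 0.1754, 0.2946]
tool_rot: [0.117, 1.57, -0.117]
contact_force: [0.6, -0.2, 0.5]
opening: 0.061
```

```bash
python3 gp.py 2
```

```text
t 16.55 tcp [0.6092 0.1754 0.2946] jaw -8.54 tip dir [-2.6e-03 -3.0e-04 -1.0e+00] F [ 0.58 -0.21  0.47] open 0.061 q [0.16 0.16 1.68 0.   1.3  0.31]
tcp along 262.7 lat 0.8 F along(into mill) 0.13 lat 0.6
turn [ 0.   -0.03  0.04]
```

View pics/p_2.png

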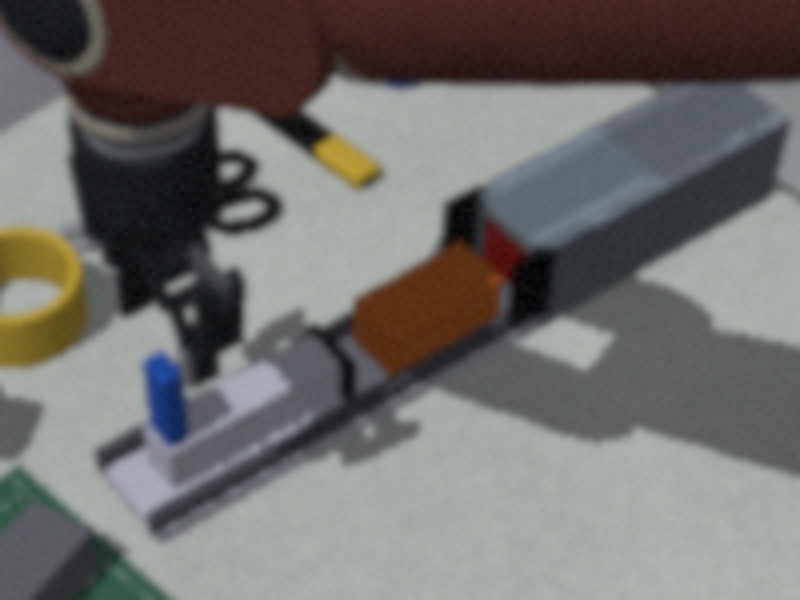

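>>> {"name": "carry_out", "arguments": {
  "increments": [
    [[0,-0.03,0.04],[0,0.13,-0.6],0.72],
    [[0,0,0],[0,0,-0.9],0.72],
    [[0,0,0],[0,0,-0.9],0.72],
    [[0,0,0],[0,0,-0.5],0.72],
    [[0,0,0],[0,0,0],0.72]
  ]
}}

```text
t: 17.1
tool_pos: [0.6094, 0.1792, 0.2351]
tool_rot: [0.113, 1.563, -0.112]
contact_force: [-0.6, 0.2, 0.0]
opening: 0.0612
```

```bash
python3 gp.py 3
```

```text
t 17.1 tcp [0.6094 0.1792 0.2351] jaw -8.22 tip dir [ 4.6e-03  7.0e-04 -1.0e+00] F [-0.58  0.19  0.02] open 0.0612 q [ 0.17  0.23  1.71 -0.    1.19  0.31]
tcp along 266.6 lat 0.4 F along(into mill) -0.11 lat -0.6
turn [-0.01  0.05 -0.01]
```

View pics/p_3.png

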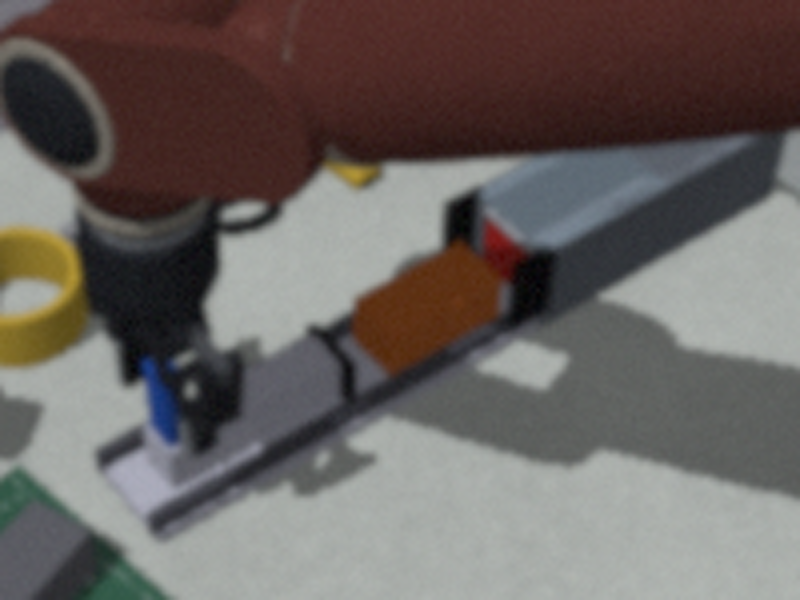

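>>> {"name": "carry_out", "arguments": {
  "increments": [
    [[0,0.05,0],[0,0,0],0.5],
    [[0,0,0],[0,0,0],0.1],
    [[0,0,0],[0,0,0],0.1],
    [[0,0,0],[0,0,0],0.1],
    [[0,0,0],[0,0,0],0.1],
    [[0,0,0],[0,0,0],0.1]
  ],
  "squeeze": 50
}}

```text
t: 17.75
tool_pos: [0.6119, 0.1788, 0.2384]
tool_rot: [0.116, 1.56, -0.112]
contact_force: [3.4, 0.2, -3.6]
opening: 0.0236
```

```bash
python3 gp.py 4
```

```text
t 17.75 tcp [0.6119 0.1788 0.2384] jaw -8.36 tip dir [ 0.0083  0.0019 -1.    ] F [ 3.43  0.25 -3.62] open 0.0236 q [0.17 0.23 1.71 0.   1.19 0.31]
tcp along 266.5 lat 2.9 F along(into mill) -0.74 lat 3.36
turn [-0.02  0.08  0.01]
```

View pics/p_4.png

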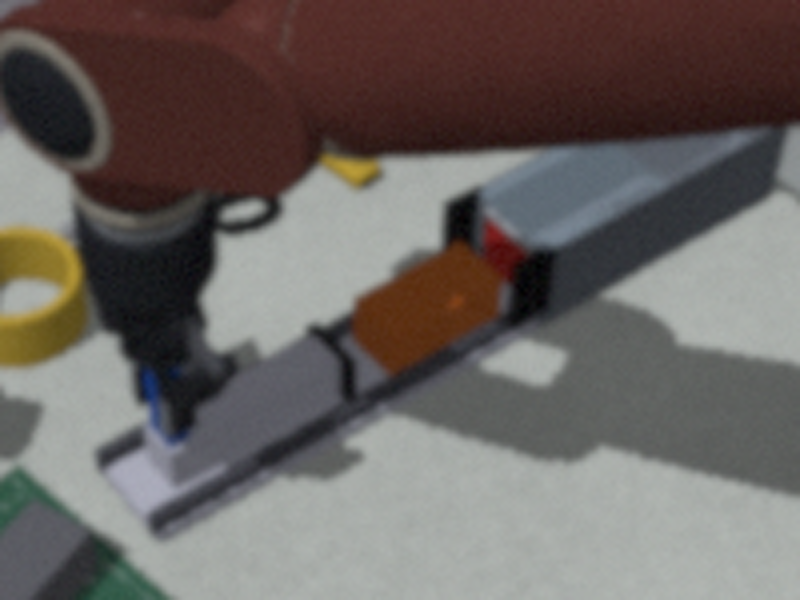

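>>> {"name": "carry_out", "arguments": {
  "increments": [
    [[0,0.05,0],[0.05,-0.25,-0.05],0.1],
    [[0,0,0],[-0.03,-0.4,0],0.1],
    [[0,0,0],[-0.06,-0.4,0],0.1],
    [[0,0,0],[-0.06,-0.4,0],0.1]
  ]
}}

```text
t: 18.2
tool_pos: [0.6087, 0.15, 0.2384]
tool_rot: [0.116, 1.568, -0.11]
contact_force: [-0.2, 3.0, -1.4]
opening: 0.0232
```

```bash
python3 gp.py
```

```text
t 18.2 tcp [0.6087 0.15   0.2384] jaw -8.27 tip dir [ 3.0e-04  3.6e-03 -1.0e+00] F [-0.24  3.   -1.39] open 0.0232 q [0.12 0.21 1.73 0.   1.2  0.27]
tcp along 237.6 lat 3.9 F along(into mill) -2.94 lat -0.67
turn [-0.04  0.   -0.01]
```

>>> {"name": "carry_out", "arguments": {
  "increments": [
    [[-0.04,0,0],[-0.05,-0.35,0],0.1],
    [[0,0,0],[-0.05,-0.35,0],0.1],
    [[0,0,0],[-0.05,-0.35,0],0.1],
    [[0,0,0],[-0.05,-0.35,0],0.1]
  ]
}}

```text
t: 18.6
tool_pos: [0.6039, 0.1207, 0.2384]
tool_rot: [0.119, 1.567, -0.11]
contact_force: [-0.8, 10.0, -3.4]
opening: 0.0232
```

```bash
python3 gp.py 5
```

```text
t 18.6 tcp [0.6039 0.1207 0.2384] jaw -8.34 tip dir [ 7.0e-04  5.3e-03 -1.0e+00] F [-0.75 10.04 -3.38] open 0.0232 q [0.08 0.19 1.76 0.01 1.19 0.22]
tcp along 207.8 lat 3.4 F along(into mill) -9.83 lat -2.19
turn [-0.05  0.01  0.01]
```

View pics/p_5.png

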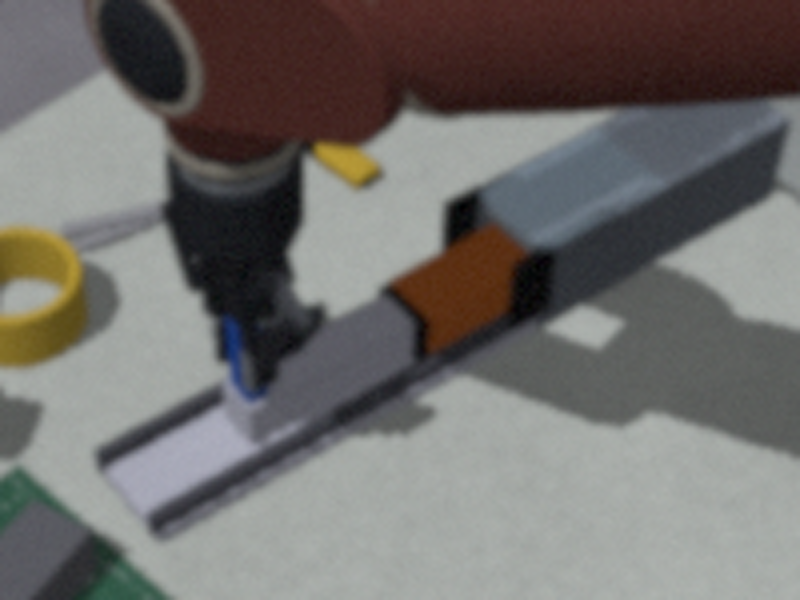

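>>> {"name": "carry_out", "arguments": {
  "increments": [
    [[-0.04,0,0],[-0.09,-0.4,0],0.1],
    [[0,0,0],[-0.06,-0.4,0],0.1],
    [[0,0,0],[-0.06,-0.4,0],0.1],
    [[0,0,0],[-0.06,-0.4,0],0.1]
  ]
}}

```text
t: 19.05
tool_pos: [0.5986, 0.0902, 0.2384]
tool_rot: [0.123, 1.564, -0.103]
contact_force: [1.1, 6.3, -1.5]
opening: 0.0231
```

```bash
python3 gp.py 6
```

```text
t 19.05 tcp [0.5986 0.0902 0.2384] jaw -8.26 tip dir [ 0.0048  0.012  -0.9999] F [ 1.11  6.28 -1.51] open 0.0231 q [0.02 0.16 1.79 0.01 1.19 0.16]
tcp along 177.0 lat 2.6 F along(into mill) -6.38 lat 0.19
turn [-0.12  0.05 -0.01]
```

View pics/p_6.png

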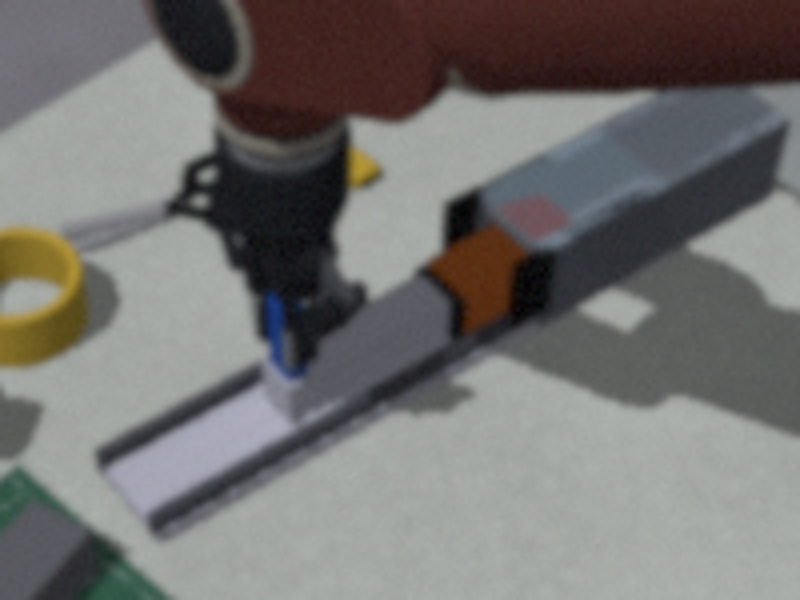

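>>> {"name": "carry_out", "arguments": {
  "increments": [
    [[-0.1,0.05,0],[-0.06,-0.45,0],0.1],
    [[0,0,0],[-0.065,-0.45,0],0.1],
    [[0,0,0],[-0.065,-0.45,0],0.1],
    [[0,0,0],[-0.065,-0.45,0],0.1],
    [[0,0,0],[-0.065,-0.45,0],0.1]
  ]
}}

```text
t: 19.6
tool_pos: [0.5916, 0.0437, 0.2383]
tool_rot: [0.119, 1.567, -0.108]
contact_force: [-1.8, 4.1, -0.5]
opening: 0.0233
```

```bash
python3 gp.py
```

```text
t 19.6 tcp [0.5916 0.0437 0.2383] jaw -8.27 tip dir [ 0.001   0.0065 -1.    ] F [-1.81  4.14 -0.52] open 0.0233 q [-0.05  0.14  1.82  0.01  1.19  0.09]
tcp along 129.9 lat 2.4 F along(into mill) -3.84 lat -2.39
turn [-0.07  0.01 -0.01]
```

>>> {"name": "carry_out", "arguments": {
  "increments": [
    [[-0.06,0,0],[-0.09,-0.45,0],0.1],
    [[0,0,0],[-0.065,-0.45,0],0.1],
    [[0,0,0],[-0.065,-0.4,0],0.1],
    [[0,0,0],[-0.04,-0.2,0],0.1],
    [[0,0,0],[0,0,0],0.1]
  ]
}}

```text
t: 20.1
tool_pos: [0.586, 0.0099, 0.2383]
tool_rot: [0.116, 1.566, -0.113]
contact_force: [-0.0, 4.1, -1.6]
opening: 0.0238
```

```bash
python3 gp.py 7
```

```text
t 20.1 tcp [0.586  0.0099 0.2383] jaw -8.38 tip dir [ 0.0021  0.0017 -1.    ] F [-0.03  4.07 -1.64] open 0.0238 q [-0.11  0.12  1.83  0.    1.19  0.04]
tcp along 95.6 lat 1.7 F along(into mill) -4.02 lat -0.62
turn [-0.02  0.02  0.01]
```

View pics/p_7.png

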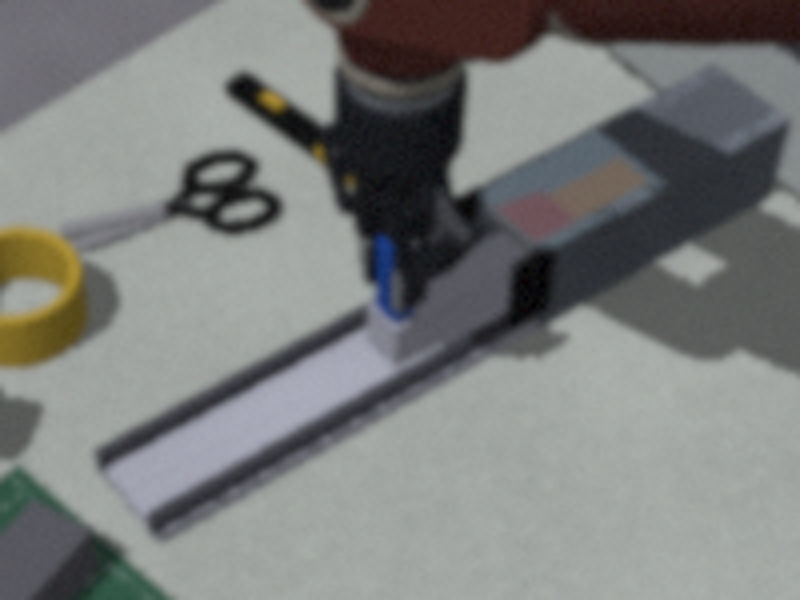

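>>> {"name": "carry_out", "arguments": {
  "increments": [
    [[-0.02,0.02,0],[-0.05,-0.35,0],0.1],
    [[0,0,0],[-0.04,-0.25,0],0.1],
    [[0,0,0],[-0.02,-0.15,0],0.1],
    [[0,0,0],[-0.02,-0.15,0],0.1]
  ]
}}

```text
t: 20.55
tool_pos: [0.5834, -0.0076, 0.2383]
tool_rot: [0.115, 1.567, -0.113]
contact_force: [-1.0, 5.0, -1.5]
opening: 0.0233
```

```bash
python3 gp.py
```

```text
t 20.55 tcp [ 0.5834 -0.0076  0.2383] jaw -8.31 tip dir [ 7.0e-04  1.3e-03 -1.0e+00] F [-0.98  5.05 -1.5 ] open 0.0233 q [-0.14  0.12  1.84  0.    1.19  0.  ]
tcp along 78.0 lat 1.7 F along(into mill) -4.85 lat -1.7
turn [-0.01  0.01  0.  ]
```

>>> {"name": "carry_out", "arguments": {
  "increments": [
    [[0,0,0],[-0.04,-0.14,0],0.1],
    [[0,0,0],[-0.02,-0.14,0],0.1],
    [[0,0,0],[-0.02,-0.14,0],0.1]
  ]
}}

```text
t: 20.85
tool_pos: [0.5818, -0.0169, 0.2383]
tool_rot: [0.114, 1.567, -0.114]
contact_force: [0.6, 2.9, -2.6]
opening: 0.0237
```

>>> {"name": "carry_out", "arguments": {
  "increments": [
    [[0,0,0],[-0.02,-0.14,0],0.1],
    [[0,0,0],[-0.02,-0.14,0],0.1]
  ]
}}

```text
t: 21.05
tool_pos: [0.5808, -0.0231, 0.2383]
tool_rot: [0.114, 1.567, -0.114]
contact_force: [-0.1, 3.5, -3.0]
opening: 0.0237
```

>>> {"name": "carry_out", "arguments": {
  "increments": [
    [[0,0,0],[-0.02,-0.13,0],0.1],
    [[0,0,0],[-0.02,-0.13,0],0.1]
  ]
}}

```text
t: 21.25
tool_pos: [0.5799, -0.0288, 0.2383]
tool_rot: [0.114, 1.567, -0.114]
contact_force: [0.1, 6.5, -2.0]
opening: 0.0232
```

>>> {"name": "carry_out", "arguments": {
  "increments": [
    [[0,0,0],[-0.02,-0.13,0],0.1],
    [[0,0,0],[-0.02,-0.13,0],0.1]
  ]
}}

```text
t: 21.45
tool_pos: [0.5792, -0.0331, 0.2384]
tool_rot: [0.118, 1.566, -0.11]
contact_force: [1.3, 9.0, -3.1]
opening: 0.0233
```

>>> {"name": "carry_out", "arguments": {
  "increments": [
    [[0,0,0],[-0.01,-0.1,0],0.1],
    [[0,0,0],[0,0,0],0.1]
  ]
}}

```text
t: 21.65
tool_pos: [0.5791, -0.0341, 0.2383]
tool_rot: [0.12, 1.566, -0.107]
contact_force: [0.5, 4.0, -2.0]
opening: 0.0235
```

```bash
python3 gp.py
```

```text
t 21.65 tcp [ 0.5791 -0.0341  0.2383] jaw -8.29 tip dir [ 0.0021  0.0076 -1.    ] F [ 0.54  4.02 -2.  ] open 0.0235 q [-0.19  0.11  1.85  0.01  1.19 -0.05]
tcp along 51.1 lat 1.2 F along(into mill) -4.06 lat -0.04
turn [-0.08  0.02 -0.  ]
```

>>> {"name": "carry_out", "arguments": {
  "increments": [
    [[-0.05,0,0],[-0.02,-0.13,0],0.1],
    [[0,0,0],[-0.01,-0.06,0],0.1]
  ]
}}

```text
t: 21.85
tool_pos: [0.5786, -0.036, 0.2384]
tool_rot: [0.12, 1.566, -0.107]
contact_force: [2.2, 6.8, -2.3]
opening: 0.0234
```

```bash
python3 gp.py
```

```text
t 21.85 tcp [ 0.5786 -0.036   0.2384] jaw -8.27 tip dir [ 0.0029  0.0082 -1.    ] F [ 2.16  6.82 -2.34] open 0.0234 q [-0.19  0.11  1.85  0.01  1.18 -0.05]
tcp along 49.1 lat 1.1 F along(into mill) -7.06 lat 1.15
turn [-0.08  0.03 -0.01]
```

>>> {"name": "carry_out", "arguments": {
  "increments": [
    [[0,0,0],[-0.02,-0.12,0],0.1],
    [[0,0,0],[-0.01,-0.1,0],0.1]
  ]
}}

```text
t: 22.05
tool_pos: [0.5783, -0.0378, 0.2384]
tool_rot: [0.125, 1.565, -0.101]
contact_force: [2.0, 13.0, -1.8]
opening: 0.0232
```

```bash
python3 gp.py
```

```text
t 22.05 tcp [ 0.5783 -0.0378  0.2384] jaw -8.25 tip dir [ 0.0042  0.0156 -0.9999] F [ 1.97 12.96 -1.78] open 0.0232 q [-0.2   0.11  1.85  0.02  1.19 -0.06]
tcp along 47.3 lat 1.0 F along(into mill) -13.11 lat 0.08
turn [-0.16  0.04 -0.01]
```

>>> {"name": "carry_out", "arguments": {
  "increments": [
    [[-0.05,0,0],[-0.01,-0.08,0],0.1],
    [[0,0,0],[-0.01,-0.08,0],0.1]
  ]
}}

```text
t: 22.25
tool_pos: [0.5782, -0.0384, 0.2384]
tool_rot: [0.127, 1.564, -0.099]
contact_force: [3.7, 10.2, -2.3]
opening: 0.0233
```

```bash
python3 gp.py
```

```text
t 22.25 tcp [ 0.5782 -0.0384  0.2384] jaw -8.23 tip dir [ 0.0049  0.0173 -0.9998] F [ 3.71 10.22 -2.33] open 0.0233 q [-0.2   0.11  1.85  0.02  1.18 -0.06]
tcp along 46.7 lat 0.9 F along(into mill) -10.65 lat 2.2
turn [-0.17  0.05 -0.01]
```

>>> {"name": "carry_out", "arguments": {
  "increments": [
    [[0,0,0],[-0.02,-0.1,0],0.1],
    [[0,0,0],[-0.01,-0.1,0],0.1]
  ]
}}

```text
t: 22.45
tool_pos: [0.5779, -0.0396, 0.2384]
tool_rot: [0.132, 1.563, -0.093]
contact_force: [2.2, 12.3, -3.0]
opening: 0.0236
```

```bash
python3 gp.py
```

```text
t 22.45 tcp [ 0.5779 -0.0396  0.2384] jaw -8.19 tip dir [ 0.0062  0.0245 -0.9997] F [ 2.22 12.26 -2.99] open 0.0236 q [-0.2   0.1   1.85  0.03  1.19 -0.07]
tcp along 45.5 lat 0.9 F along(into mill) -12.45 lat 0.43
turn [-0.24  0.06 -0.02]
```

>>> {"name": "carry_out", "arguments": {
  "increments": [
    [[-0.05,0,0],[-0.01,-0.07,0],0.1],
    [[-0.05,0,0],[-0.01,-0.07,0],0.1],
    [[-0.05,0,0],[-0.01,-0.07,0],0.1]
  ]
}}

```text
t: 22.75
tool_pos: [0.5778, -0.0392, 0.2384]
tool_rot: [0.129, 1.562, -0.094]
contact_force: [2.7, 13.2, -1.8]
opening: 0.0231
```

```bash
python3 gp.py
```

```text
t 22.75 tcp [ 0.5778 -0.0392  0.2384] jaw -8.15 tip dir [ 0.0071  0.0215 -0.9997] F [ 2.74 13.24 -1.85] open 0.0231 q [-0.2   0.1   1.85  0.02  1.18 -0.07]
tcp along 45.9 lat 0.6 F along(into mill) -13.5 lat 0.8
turn [-0.22  0.07 -0.03]
```

>>> {"name": "carry_out", "arguments": {
  "increments": [
    [[-0.05,0,0],[-0.01,-0.07,0],0.1],
    [[-0.05,0,0],[-0.01,-0.07,0],0.1]
  ]
}}

```text
t: 22.95
tool_pos: [0.5777, -0.039, 0.2384]
tool_rot: [0.127, 1.562, -0.095]
contact_force: [4.0, 12.2, -2.5]
opening: 0.0237
```

>>> {"name": "carry_out", "arguments": {
  "increments": [
    [[-0.05,0,0],[-0.01,-0.07,0],0.1],
    [[-0.05,0,0],[-0.01,-0.07,0],0.1]
  ]
}}

```text
t: 23.15
tool_pos: [0.5776, -0.0387, 0.2384]
tool_rot: [0.126, 1.561, -0.097]
contact_force: [3.7, 11.2, -2.0]
opening: 0.0237
```

>>> {"name": "carry_out", "arguments": {
  "increments": [
    [[-0.05,0,0],[-0.01,-0.07,0],0.1],
    [[-0.05,0,0],[-0.01,-0.07,0],0.1]
  ]
}}

```text
t: 23.35
tool_pos: [0.5775, -0.0385, 0.2384]
tool_rot: [0.125, 1.561, -0.098]
contact_force: [4.1, 11.7, -1.7]
opening: 0.0235
```

```bash
python3 gp.py 8
```

```text
t 23.35 tcp [ 0.5775 -0.0385  0.2384] jaw -8.15 tip dir [ 0.0084  0.017  -0.9998] F [ 4.09 11.74 -1.71] open 0.0235 q [-0.2   0.1   1.85  0.02  1.18 -0.06]
tcp along 46.5 lat 0.3 F along(into mill) -12.21 lat 2.35
turn [-0.17  0.08 -0.03]
```

View pics/p_8.png

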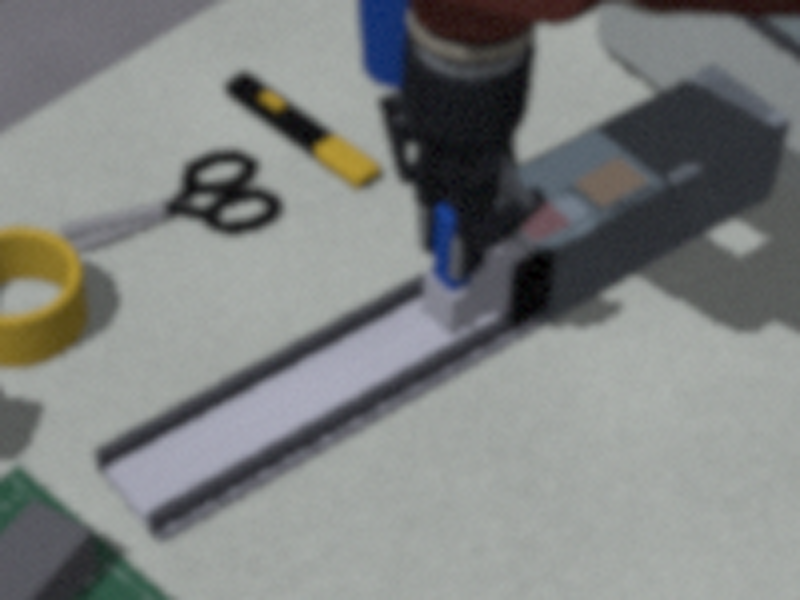

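>>> {"name": "carry_out", "arguments": {
  "increments": [
    [[-0.06,0,0],[-0.02,-0.09,0],0.1],
    [[-0.05,0,0],[-0.02,-0.08,0],0.1],
    [[-0.05,0,0],[-0.02,-0.08,0],0.1]
  ]
}}

```text
t: 23.7
tool_pos: [0.5772, -0.0386, 0.2384]
tool_rot: [0.125, 1.559, -0.099]
contact_force: [5.2, 12.3, -2.6]
opening: 0.0236
```

>>> {"name": "carry_out", "arguments": {
  "increments": [
    [[-0.05,0,0],[-0.02,-0.08,0],0.1],
    [[-0.05,0,0],[-0.02,-0.08,0],0.1],
    [[-0.05,0,0],[-0.02,-0.08,0],0.1]
  ]
}}

```text
t: 24.0
tool_pos: [0.5769, -0.0386, 0.2384]
tool_rot: [0.125, 1.557, -0.099]
contact_force: [6.5, 12.4, -3.4]
opening: 0.0235
```

>>> {"name": "carry_out", "arguments": {
  "increments": [
    [[0,0,0],[0.01,0.02,0],0.1],
    [[0,0,0],[0.02,0.1,0],0.1]
  ]
}}

```text
t: 24.2
tool_pos: [0.5776, -0.036, 0.2383]
tool_rot: [0.124, 1.559, -0.099]
contact_force: [2.5, 0.3, -2.3]
opening: 0.0236
```

```bash
python3 gp.py
```

```text
t 24.2 tcp [ 0.5776 -0.036   0.2383] jaw -8.15 tip dir [ 0.0102  0.0149 -0.9998] F [ 2.49  0.29 -2.29] open 0.0236 q [-0.19  0.1   1.85  0.02  1.18 -0.06]
tcp along 49.0 lat 0.0 F along(into mill) -0.65 lat 2.42
turn [-0.15  0.1  -0.03]
```

The pull-back reading suggests the stop load was only about 7–8 N. I'll press again, slightly deeper, for margin.

>>> {"name": "carry_out", "arguments": {
  "increments": [
    [[-0.08,0.05,0],[0.03,-0.1,0],0.1],
    [[-0.06,0,0],[0,-0.1,0],0.1],
    [[0,0,0],[0,-0.1,0],0.1]
  ]
}}

```text
t: 24.5
tool_pos: [0.5783, -0.0379, 0.2383]
tool_rot: [0.126, 1.564, -0.101]
contact_force: [0.7, 10.3, -0.6]
opening: 0.0236
```

```bash
python3 gp.py
```

```text
t 24.5 tcp [ 0.5783 -0.0379  0.2383] jaw -8.25 tip dir [ 0.0045  0.0156 -0.9999] F [ 0.67 10.26 -0.63] open 0.0236 q [-0.2   0.11  1.85  0.02  1.18 -0.06]
tcp along 47.2 lat 1.0 F along(into mill) -10.25 lat -0.81
turn [-0.16  0.05 -0.01]
```

>>> {"name": "carry_out", "arguments": {
  "increments": [
    [[-0.06,0,0],[-0.015,-0.13,0],0.1],
    [[-0.06,0,0],[-0.015,-0.13,0],0.1]
  ]
}}

```text
t: 24.7
tool_pos: [0.5779, -0.0395, 0.2384]
tool_rot: [0.126, 1.563, -0.101]
contact_force: [2.2, 13.7, -1.9]
opening: 0.0231
```

```bash
python3 gp.py
```

```text
t 24.7 tcp [ 0.5779 -0.0395  0.2384] jaw -8.28 tip dir [ 0.0056  0.0157 -0.9999] F [ 2.23 13.73 -1.87] open 0.0231 q [-0.2   0.1   1.85  0.02  1.18 -0.06]
tcp along 45.6 lat 0.8 F along(into mill) -13.91 lat 0.23
turn [-0.16  0.06 -0.  ]
```

>>> {"name": "carry_out", "arguments": {
  "increments": [
    [[-0.05,0,0],[-0.015,-0.11,0],0.1],
    [[-0.05,0,0],[-0.015,-0.11,0],0.1]
  ]
}}

```text
t: 24.9
tool_pos: [0.5776, -0.0399, 0.2384]
tool_rot: [0.128, 1.562, -0.099]
contact_force: [3.5, 14.0, -2.4]
opening: 0.0232
```

>>> {"name": "carry_out", "arguments": {
  "increments": [
    [[-0.05,0,0],[-0.015,-0.09,0],0.1],
    [[-0.05,0,0],[-0.015,-0.09,0],0.1]
  ]
}}

```text
t: 25.1
tool_pos: [0.5773, -0.0399, 0.2384]
tool_rot: [0.128, 1.56, -0.098]
contact_force: [4.1, 13.3, -2.3]
opening: 0.0234
```

>>> {"name": "carry_out", "arguments": {
  "increments": [
    [[-0.05,0,0],[-0.01,-0.09,0],0.1],
    [[-0.05,0,0],[-0.01,-0.09,0],0.1]
  ]
}}

```text
t: 25.3
tool_pos: [0.5772, -0.04, 0.2384]
tool_rot: [0.127, 1.56, -0.098]
contact_force: [3.7, 13.1, -1.9]
opening: 0.0235
```

```bash
python3 gp.py
```

```text
t 25.3 tcp [ 0.5772 -0.04    0.2384] jaw -8.23 tip dir [ 0.0093  0.0183 -0.9998] F [ 3.68 13.1  -1.87] open 0.0235 q [-0.2   0.1   1.85  0.02  1.18 -0.07]
tcp along 45.0 lat 0.2 F along(into mill) -13.5 lat 1.75
turn [-0.18  0.09 -0.01]
```

>>> {"name": "carry_out", "arguments": {
  "increments": [
    [[-0.1,0.05,0],[0.03,0.1,0],0.1],
    [[-0.08,0,0],[0.04,0.25,0],0.1],
    [[0,0,0],[0.06,0.4,0],0.1],
    [[0,0,0],[0.06,0.4,0],0.1],
    [[0,0,0],[0.07,0.5,0],0.1],
    [[0,0,0],[0.07,0.5,0],0.1]
  ]
}}

```text
t: 25.9
tool_pos: [0.5842, 0.0027, 0.2383]
tool_rot: [0.11, 1.563, -0.119]
contact_force: [1.2, -2.3, -3.4]
opening: 0.0235
```

```bash
python3 gp.py 9
```

```text
t 25.9 tcp [0.5842 0.0027 0.2383] jaw -8.37 tip dir [ 0.0044 -0.0058 -1.    ] F [ 1.16 -2.33 -3.43] open 0.0235 q [-0.12  0.12  1.84 -0.01  1.18  0.03]
tcp along 88.3 lat 1.0 F along(into mill) 2.13 lat 1.48
turn [0.06 0.04 0.01]
```

View pics/p_9.png

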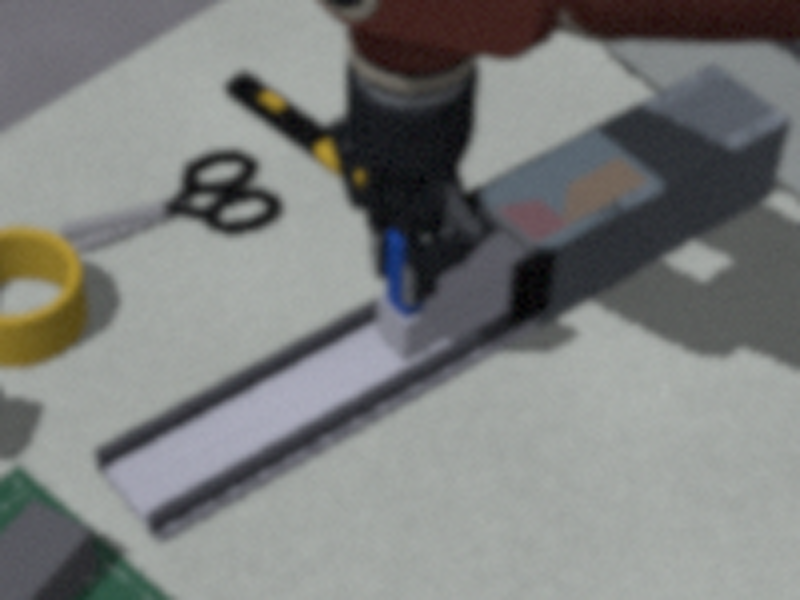

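>>> {"name": "carry_out", "arguments": {
  "increments": [
    [[0.05,0,0],[0.06,0.5,0],0.1],
    [[0,0,0],[0.07,0.5,0],0.1],
    [[0,0,0],[0.07,0.5,0],0.1],
    [[0,0,0],[0.07,0.5,0],0.1],
    [[0,0,0],[0.07,0.5,0],0.1],
    [[0,0,0],[0.07,0.5,0],0.1]
  ]
}}

```text
t: 26.55
tool_pos: [0.5942, 0.0694, 0.2384]
tool_rot: [0.113, 1.559, -0.113]
contact_force: [5.8, -1.9, -5.2]
opening: 0.0232
```

```bash
python3 gp.py 10
```

```text
t 26.55 tcp [0.5942 0.0694 0.2384] jaw -8.25 tip dir [ 9.1e-03 -7.0e-04 -1.0e+00] F [ 5.83 -1.88 -5.2 ] open 0.0232 q [-0.01  0.15  1.81 -0.    1.18  0.14]
tcp along 155.7 lat 1.2 F along(into mill) 1.02 lat 6.04
turn [ 0.01  0.09 -0.01]
```

View pics/p_10.png

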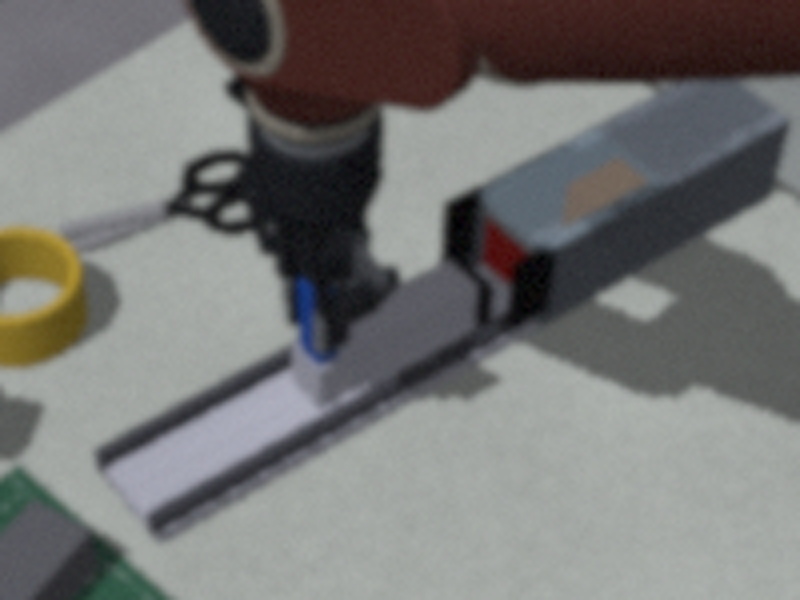

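>>> {"name": "carry_out", "arguments": {
  "increments": [
    [[0,0.08,0],[0.15,0.5,0],0.1],
    [[0,0,0],[0.09,0.5,0],0.1],
    [[0,0,0],[0.08,0.5,0],0.1],
    [[0,0,0],[0.08,0.5,0],0.1],
    [[0,0,0],[0.07,0.4,0],0.1],
    [[0,0,0],[0.03,0.2,0],0.1],
    [[0,0,0],[0,0,0],0.1]
  ]
}}

```text
t: 27.3
tool_pos: [0.6048, 0.1294, 0.2384]
tool_rot: [0.112, 1.565, -0.111]
contact_force: [1.3, -0.6, -3.1]
opening: 0.0234
```

```bash
python3 gp.py
```

```text
t 27.3 tcp [0.6048 0.1294 0.2384] jaw -8.12 tip dir [ 2.7e-03  5.0e-04 -1.0e+00] F [ 1.28 -0.58 -3.12] open 0.0234 q [0.09 0.19 1.75 0.   1.19 0.23]
tcp along 216.6 lat 3.1 F along(into mill) 0.39 lat 1.35
turn [-0.    0.03 -0.03]
```

>>> {"name": "carry_out", "arguments": {
  "increments": [
    [[0,0,0],[0,0,0],0.4],
    [[0,0,0],[0,0,0],0.72],
    [[0,0,0],[0,0,0],0.72],
    [[0,0,0],[0,0,0],0.72],
    [[0,0,0],[0,0,0],0.72]
  ]
}}

```text
t: 27.8
tool_pos: [0.6052, 0.129, 0.2407]
tool_rot: [0.109, 1.564, -0.11]
contact_force: [-0.3, -0.3, -0.3]
opening: 0.0619
```

>>> {"name": "carry_out", "arguments": {
  "increments": [
    [[0,0,0],[0,0,0.4],0.72],
    [[0,0,0],[0,0,0.8],0.72],
    [[0,0,0],[0,0,0.8],0.72],
    [[0,0,0],[0,0,1],0.72],
    [[0,0,0],[0,0,1],0.72],
    [[0,0,0],[0,0,1],0.72],
    [[0,0,0],[-0.5,0,1],0.72],
    [[0,0,0],[-1,0,1],0.72]
  ]
}}

```text
t: 28.6
tool_pos: [0.5747, 0.1284, 0.3937]
tool_rot: [0.11, 1.561, -0.11]
contact_force: [-0.8, 0.3, 0.3]
opening: 0.0614
```

>>> {"name": "carry_out", "arguments": {
  "increments": [
    [[0,0,0],[-1,0,0.5],0.72],
    [[0,0,0],[-1,0,0],0.72],
    [[0,0,0],[-1,0,0],0.72],
    [[0,0,0],[-1,0,0],0.72],
    [[0,0,0],[-0.5,0,0],0.72],
    [[0,0,0],[0,0,0],0.72],
    [[0,0,0],[0,0,0],0.72]
  ]
}}

```text
t: 29.3
tool_pos: [0.4803, 0.1285, 0.423]
tool_rot: [0.113, 1.535, -0.106]
contact_force: [0.1, 0.4, -0.7]
opening: 0.0615
```

```bash
python3 - <<'E'
from st import *
st()
for n in('side','top'):
    im,d=get_image(n); cv2.imwrite(f'pics/f_{n}.png',im)
im=cv2.imread('pics/f_top.png'); cv2.imwrite('pics/f_tc.png',cv2.resize(im[190:275,270:490],None,fx=3.6,fy=3.6,interpolation=2))
im=cv2.imread('pics/f_side.png'); cv2.imwrite('pics/f_sc.png',cv2.resize(im[130:280,240:440],None,fx=4,fy=4,interpolation=2))
E
```

```text
t 29.3 tcp [0.4803 0.1285 0.423 ] jaw -8.02 tip dir [ 0.0333  0.0023 -0.9994] F [ 0.15  0.37 -0.74] open 0.0615 q [ 0.11 -0.28  1.89 -0.    1.5   0.25]
```

View pics/f_side.png

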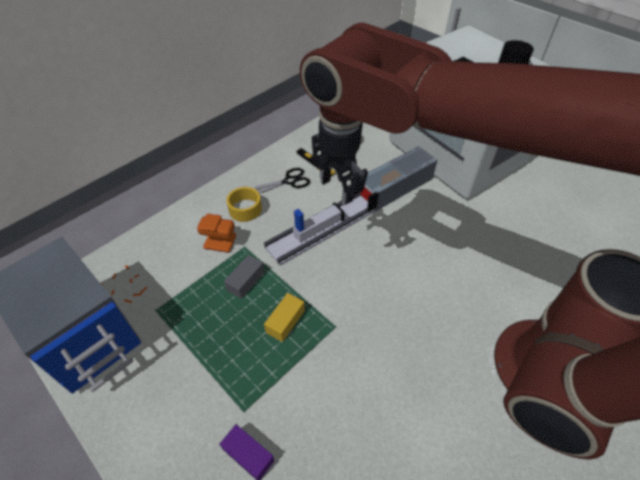

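View pics/f_tc.png

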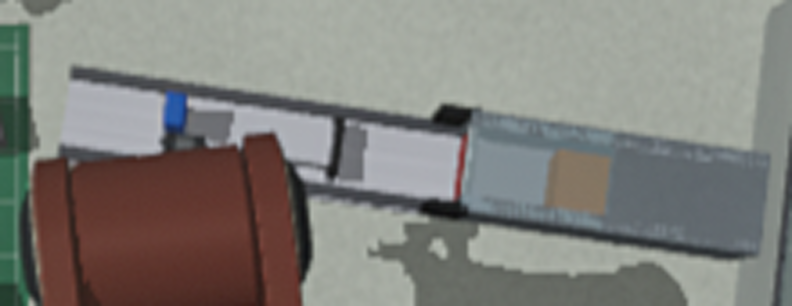

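View pics/f_sc.png

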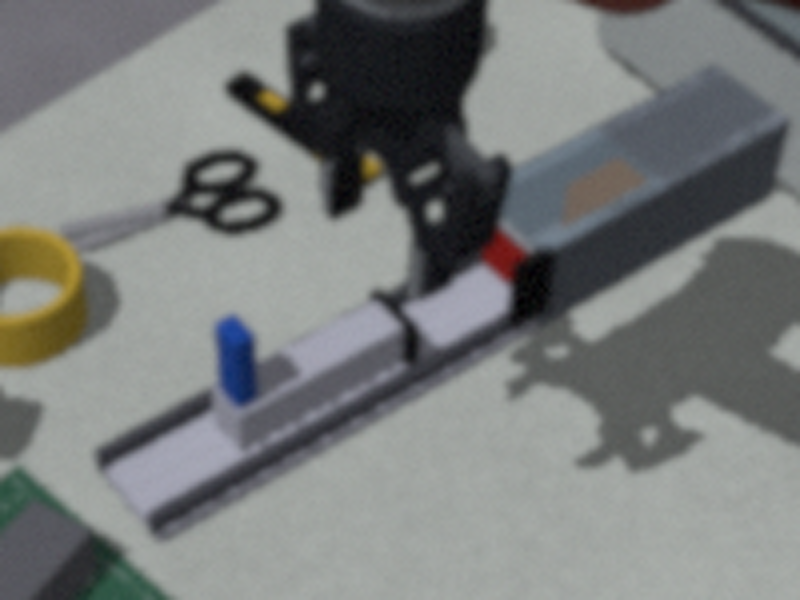

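```bash
python3 - <<'E'
from h import *
a=np.radians(81.7); u=np.array([np.cos(a),np.sin(a)]); m0=np.array([0.5705,-0.0845])
for nm,(x,y),z in (('rear',(549,180),.05),('clear end',(611,173),.072),('head front top',(340,150),.046),('flap',(461,165),.06)):
    p=at_z('top',(270+x/3.6-.5,190+y/3.6-.5),z); print(nm,(-(p[:2]-m0)@u*1000).round(1))
im=cv2.imread('pics/f_top.png'); 
for n in('blank','flap','pusher'):
    pass
E
```

```text
rear 66.4
clear end 106.5
head front top -89.4
flap -0.9
```

The final views show the flap shut. The blank's rear end is seen through the clear roof about 66 mm inside (it needs over 52), and the pusher is back at about 55 mm of travel. The neighbouring things look unmoved and the gripper is clear, so I'm handing in.

```bash
python3 -c "
from station import *
print(finish_job())"
```

```text
the job is handed in; nothing more can be done
None
```

I laid the orange blank flat in the lane and drove it through the flap onto the stop. The flap is now shut behind it, and I handed the job in at about 29 s of the 64 s allowed.

- **Placing:** I set the blank about 67 mm before the mouth and let go. A picture showed it lying straight between the walls.
- **Pressing:** I felt the stop at a set depth of roughly 158 mm. After a first press that I judged to be only about 7–8 N, I pressed again and held for over half a second. The wrist read 13–14 N then. Taking off about 4 N of sliding drag leaves roughly 9 N on the stop; this is an estimate, not a direct reading. The highest wrist reading I saw was about 14 N, well under the 20 N limit.
- **Drawing back:** I drew the pusher back to about 55 mm of travel, let go of the grip post and moved clear.
- **Last checks:** Through the clear roof, the blank's rear end is about 66 mm inside the mouth, so its front end is at about 156 mm. That agrees with the stop depth to within my measuring error, and the flap looked shut. The other things on the table looked unmoved, though the arm hid part of the view. I could not see the blank touching the stop, since that is hidden.
- **Disagreements:** The two cameras differed by 2–4 mm, and the lane measured from the images was 2–4 mm to one side of where the pusher settled in the grip. I followed the side forces during the push; the highest reading was about 6.5 N.

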